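# Steam the filled puddings and set the timer

### The arm

A 6-joint arm with a two-finger parallel gripper is mounted at the origin on a cart in front of the work surface, level with it; the furniture and walls round the work are solid. World frame = base frame: x ahead of the robot, y to its left, z up, the work surface at z = 0. Lengths are in m, angles in rad, forces in N, time in s.
With the tool pointing down it reaches from about 0.4 to 0.825 m from the base axis. Payload 7 kg.
Tool frame: the origin (TCP) lies at the very end of the fingers, on their centre line; the grasp point (between the pads) lies 19 mm behind it; z points along the fingers, y is the line along which they close (so a half turn about z gives the same grasp; the last joint's range is limited). The gripper opens to 88 mm and grips with 3 to 60 N. Pads are 19 mm wide; open, the fingers measure 130 mm over their backs; the gripper's body (78 mm by 193 mm) begins 47 mm behind the grasp point.
Start: joints at [-0.959, 0.359, 0.012, 0, -1.224, -0.288], TCP at [0.215, -0.64, 0.227] pointing down, gripper open.
Joint ranges: [-3.07, 3.07], [-1.43, 2.12], [-1.02, 1.25], [-3.03, 1.67], [-3.05, -0], [-3.03, 3.03]. Speed limits (rad/s): [2.39, 2.39, 3.01, 3.14, 3.14, 3.14].

### API

Orientations are given as [roll, pitch, yaw] about the fixed x, y, z axes, in that order (R = Rz(yaw) Ry(pitch) Rx(roll)).
In Python, from station import arm, vision gives the robot as it stands. The module is installed in compiled form; this text tells all that it offers.
- The arm moves only by the tool jog_arm, never from a script. Its argument "steps" is a list that holds one entry, the list of rows, each a list of 7 numbers: the closure in counts, from 0 (fully open) to 255 (shut), then the shift along the tool's x, y, z scaled (see below), then the turn, a rotation vector about the tool's x, y, z scaled (see below). In form: [[[grip, dx, dy, dz, rx, ry, rz], ...]]. A call has 1 to 8 rows; each row is the pose to reach, as a shift and turn from the pose commanded when the call began, along the tool's axes at that moment; what a row does not reach only later rows make up. The controller multiplies each number of a shift by 250 mm and each number of a turn by 45 degrees. A row lasts 1/10 s, in which the tool goes at most 50 mm and 8.59 degrees, less where a joint would pass 70% of its speed; a pose out of reach is approached as far as the arm can. A call with a number of a shift or a turn outside -1 to 1 is refused whole. A call with a gripper value outside its range is refused whole. The fingers move at their own pace and stop on an object; "newtons" is the grip in N (left out, the last holds). Time passes only in rows, so rows that repeat a pose let the fingers close. It gives the time, the measured TCP pose, the force, the opening and the grip force at its end, in the units of the state.
- arm.get_state(): the state, without advancing time (a new reading comes with each control period).
- vision.grab_frame(name): name is "scene" or "top" or "wrist"; returns a dict with "color" (400x640x3 uint8, red, green, blue), "vfov" (degrees; the focal length in pixels is half the picture's height over the tangent of half this angle, whatever the lens; pixels are square), "cx", "cy" (the principal point, pixels), "k1" (the pictures are not rectified: a ray, as slopes to the right and down, at radius r is drawn at 1 + k1 r^2 times it, then the intrinsics apply), "extrinsics" (4x4, takes a point from world to camera coordinates). Camera axes: x right, y down, z forward; pixel columns grow to the right and rows downward; lengths in m; the calibration is good to about 2 mm. A picture is of the moment at which its call begins. There is no depth.
- arm.job_done(): hands the job in; it is judged then, once.
The state is a dict: "t": time; "q": joint angles; "qd": joint speeds; "joint_efforts": joint torques, N m; "eef_pos": TCP position; "ee_rot": TCP orientation; "force": force on the tool from outside, world axes, zero at the start; "moment": the same for the moment, N m; "width": finger opening in m; "gripper_force": force on a finger pad.
Only numpy, scipy, OpenCV 4.12 (cv2) and the standard library are available. Lean on these libraries where they do the work, as an engineer would, in place of code of your own. Each camera call takes 0.05 s, during which the arm holds its last target. There are 200 camera calls.

### The job

Some of the lidded pudding tins on the worktop are filled and some are empty, and only their weight tells which: stand every filled tin upright inside the steamer and every empty one upright in the blue washing-up tray. Then close the steamer's lid, and only then wind the kitchen timer clockwise past its red 50-minute mark and turn it back to 25 minutes, the green mark. Leave the other things on the worktop where they are.

Things in the scene. Friction and masses are not known exactly. Their poses are not given: they have to be found in the camera images.
- tin_a: one of up to five lidded aluminium pudding tins that look alike, upright: 62 wide (lid rim 66), 50 high, with a red round knob to lift by on top, 22 in diameter, 50 to 72 above the underside. Origin: centre of the underside, z up. A filled tin weighs 0.38 to 0.52 kg, an empty one 0.13 to 0.18 kg; only the weight tells them apart. Absent in some starts.
- tin_b: one of up to five lidded aluminium pudding tins that look alike, upright: 62 wide (lid rim 66), 50 high, with a red round knob to lift by on top, 22 in diameter, 50 to 72 above the underside. Origin: centre of the underside, z up. A filled tin weighs 0.38 to 0.52 kg, an empty one 0.13 to 0.18 kg; only the weight tells them apart. Absent in some starts.
- tin_c: one of up to five lidded aluminium pudding tins that look alike, upright: 62 wide (lid rim 66), 50 high, with a red round knob to lift by on top, 22 in diameter, 50 to 72 above the underside. Origin: centre of the underside, z up. A filled tin weighs 0.38 to 0.52 kg, an empty one 0.13 to 0.18 kg; only the weight tells them apart. Absent in some starts.
- tin_d: one of up to five lidded aluminium pudding tins that look alike, upright: 62 wide (lid rim 66), 50 high, with a red round knob to lift by on top, 22 in diameter, 50 to 72 above the underside. Origin: centre of the underside, z up. A filled tin weighs 0.38 to 0.52 kg, an empty one 0.13 to 0.18 kg; only the weight tells them apart. Absent in some starts.
- tin_e: one of up to five lidded aluminium pudding tins that look alike, upright: 62 wide (lid rim 66), 50 high, with a red round knob to lift by on top, 22 in diameter, 50 to 72 above the underside. Origin: centre of the underside, z up. A filled tin weighs 0.38 to 0.52 kg, an empty one 0.13 to 0.18 kg; only the weight tells them apart. Absent in some starts.
- steamer: square aluminium pan, fixed: 186 x 186 outside, walls 6 thick and 46 high, floor 6 above the worktop; room for four upright tins two by two (at most three are ever filled). Black control strip 11 proud on its front, lugs 13 proud on its y sides. Origin: centre of the underside; x to the back, towards its lid's hinge, z up.
- steamer_lid (a joint): hinge of the steamer's hollow steel lid (188 x 188 x 42 high; closed, it clears the tins), rad: 0 closed, 1.75 fully open, leaning back a little; starts open. Turns about the steamer's y axis through point lid_hinge. Stiff: it stays near where it is left above 1.2; below about 0.9 it sinks shut by itself in 1 to 2 s. Takes about 2 N at the handle.
- lid_hinge (a point): middle of the lid's hinge axis, on the rear rim of the steamer, 46 above the worktop; its x is the steamer's x (to the back), y along the hinge
- lid_handle (a point): middle of the lid's handle: a black bar 12 thick, 100 long along the hinge's direction, on two posts, 32 free behind it. In the lid's frame 225 from the hinge axis (-x) and 22 above it. With the lid open it is on top, about 0.27 m above the worktop, and can be hooked or pinched from above and drawn to the steamer's front.
- wash_tray: blue plastic washing-up tray, fixed: 190 (its x) x 120 (its y) outside, walls 5 thick and 36 high, floor 5 above the worktop; room for two upright tins in a row along its x (at most two are ever empty). Origin: centre of the underside, z up.
- timer_plate: round white plate, 112 wide, 4 thick, fixed, the timer fixed on its middle. Minute marks on it: black 0 towards the plate's own -x, then clockwise from above, 6 degrees a minute; green 25, red 50. Timer: 63 wide; cream base 4 to 31, red dial 31 to 50 above the worktop. Origin: centre of the plate's underside, z up.
- dial_grip (a point): on the timer's axis, 40 above the worktop: the height to grip the dial, 63 in diameter, from above
- timer_dial (a joint): the timer's red dial (upper half), rad: 0 at the zero mark, grows as it is turned clockwise seen from above, 0.1047 a minute (25 minutes 2.618, 50 minutes 5.236), end stop at 5.76. A light bar on the dial points to the set minutes. Light friction; stays where it is left, does not run down.
- onion: onion, 71 wide, 72 high; not to be moved. Origin: centre of the underside
- mug_blue: white mug with thin coloured rings, 82x112x94; not to be moved. Origin: on its underside
- lemon: lemon, 71x53x51; not to be moved. Origin: centre of the underside
- salt_mill: light wooden mill, 58 wide, 150 high; not to be moved. Origin: centre of the underside
- mustard_jar: glass jar with green lid, 73 wide, 84 high; not to be moved. Origin: centre of the underside
- egg_box: closed egg box, 106x155x72; not to be moved. Origin: centre of the underside

How it is judged:
On the way, in this order (a step that is already met when the one before it is completed fails the run):
1. every filled tin stands in the steamer and every empty one in the washing-up tray (linear speed of each of tin_a, tin_b, tin_c, tin_d, tin_e below 0.03 m/s and angle between each of tin_a, tin_b, tin_c, tin_d, tin_e's own z axis and vertical below 0.2 rad and ((x of tin_a in the frame of steamer between -0.062 and 0.062 m and y of tin_a in the frame of steamer between -0.062 and 0.062 m and z of tin_a in the frame of steamer between -0.01 and 0.02 m and contact force between tin_a and steamer above 2.7 N) or (x of tin_a in the frame of wash_tray between -0.066 and 0.066 m and y of tin_a in the frame of wash_tray between -0.032 and 0.032 m and z of tin_a in the frame of wash_tray between -0.01 and 0.02 m and contact force between tin_a and wash_tray below 2.7 N)) and ((x of tin_b in the frame of steamer between -0.062 and 0.062 m and y of tin_b in the frame of steamer between -0.062 and 0.062 m and z of tin_b in the frame of steamer between -0.01 and 0.02 m and contact force between tin_b and steamer above 2.7 N) or (x of tin_b in the frame of wash_tray between -0.066 and 0.066 m and y of tin_b in the frame of wash_tray between -0.032 and 0.032 m and z of tin_b in the frame of wash_tray between -0.01 and 0.02 m and contact force between tin_b and wash_tray below 2.7 N)) and ((x of tin_c in the frame of steamer between -0.062 and 0.062 m and y of tin_c in the frame of steamer between -0.062 and 0.062 m and z of tin_c in the frame of steamer between -0.01 and 0.02 m and contact force between tin_c and steamer above 2.7 N) or (x of tin_c in the frame of wash_tray between -0.066 and 0.066 m and y of tin_c in the frame of wash_tray between -0.032 and 0.032 m and z of tin_c in the frame of wash_tray between -0.01 and 0.02 m and contact force between tin_c and wash_tray below 2.7 N)) and ((x of tin_d in the frame of steamer between -0.062 and 0.062 m and y of tin_d in the frame of steamer between -0.062 and 0.062 m and z of tin_d in the frame of steamer between -0.01 and 0.02 m and contact force between tin_d and steamer above 2.7 N) or (x of tin_d in the frame of wash_tray between -0.066 and 0.066 m and y of tin_d in the frame of wash_tray between -0.032 and 0.032 m and z of tin_d in the frame of wash_tray between -0.01 and 0.02 m and contact force between tin_d and wash_tray below 2.7 N)) and ((x of tin_e in the frame of steamer between -0.062 and 0.062 m and y of tin_e in the frame of steamer between -0.062 and 0.062 m and z of tin_e in the frame of steamer between -0.01 and 0.02 m and contact force between tin_e and steamer above 2.7 N) or (x of tin_e in the frame of wash_tray between -0.066 and 0.066 m and y of tin_e in the frame of wash_tray between -0.032 and 0.032 m and z of tin_e in the frame of wash_tray between -0.01 and 0.02 m and contact force between tin_e and wash_tray below 2.7 N))), for 0.2 s.
2. the steamer's lid is closed (value of joint steamer_lid below 0.06 rad), for 0.2 s.
3. the timer is wound past its 50-minute mark (value of joint timer_dial above 5.24 rad), for 0.1 s.
4. the timer is turned back to 25 minutes (value of joint timer_dial between 2.448 and 2.788 rad), for 0.2 s.
At the end, for the whole second after the job is handed in: Every filled tin stands upright (within 0.2 rad) on the steamer's floor, every empty one on the washing-up tray's (weighed once all are set down); the lid is closed (below 0.06 rad); the timer, after passing 50 minutes, reads 25 within 1.6 minutes (all of step 4 and angle between each of tin_a, tin_b, tin_c, tin_d, tin_e's own z axis and vertical below 0.2 rad and ((x of tin_a in the frame of steamer between -0.062 and 0.062 m and y of tin_a in the frame of steamer between -0.062 and 0.062 m and z of tin_a in the frame of steamer between -0.01 and 0.02 m) or (x of tin_a in the frame of wash_tray between -0.066 and 0.066 m and y of tin_a in the frame of wash_tray between -0.032 and 0.032 m and z of tin_a in the frame of wash_tray between -0.01 and 0.02 m)) and ((x of tin_b in the frame of steamer between -0.062 and 0.062 m and y of tin_b in the frame of steamer between -0.062 and 0.062 m and z of tin_b in the frame of steamer between -0.01 and 0.02 m) or (x of tin_b in the frame of wash_tray between -0.066 and 0.066 m and y of tin_b in the frame of wash_tray between -0.032 and 0.032 m and z of tin_b in the frame of wash_tray between -0.01 and 0.02 m)) and ((x of tin_c in the frame of steamer between -0.062 and 0.062 m and y of tin_c in the frame of steamer between -0.062 and 0.062 m and z of tin_c in the frame of steamer between -0.01 and 0.02 m) or (x of tin_c in the frame of wash_tray between -0.066 and 0.066 m and y of tin_c in the frame of wash_tray between -0.032 and 0.032 m and z of tin_c in the frame of wash_tray between -0.01 and 0.02 m)) and ((x of tin_d in the frame of steamer between -0.062 and 0.062 m and y of tin_d in the frame of steamer between -0.062 and 0.062 m and z of tin_d in the frame of steamer between -0.01 and 0.02 m) or (x of tin_d in the frame of wash_tray between -0.066 and 0.066 m and y of tin_d in the frame of wash_tray between -0.032 and 0.032 m and z of tin_d in the frame of wash_tray between -0.01 and 0.02 m)) and ((x of tin_e in the frame of steamer between -0.062 and 0.062 m and y of tin_e in the frame of steamer between -0.062 and 0.062 m and z of tin_e in the frame of steamer between -0.01 and 0.02 m) or (x of tin_e in the frame of wash_tray between -0.066 and 0.066 m and y of tin_e in the frame of wash_tray between -0.032 and 0.032 m and z of tin_e in the frame of wash_tray between -0.01 and 0.02 m)) and value of joint steamer_lid below 0.06 rad); the robot touches nothing.
It fails at once if another thing on the worktop is moved by more than 4 cm (distance of any of onion, mug_blue, lemon, salt_mill, mustard_jar, egg_box from where it was at the start of the episode above 0.04 m).
Of tin_a, tin_b, tin_c, tin_d, tin_e only 3 to 5 are there at a start; the rules pass over those that are not, and their reading is None.
At some moment in a run one of tin_a, tin_b, tin_c, tin_d, tin_e may be knocked a few centimetres aside while the robot is not near it.
Once in a run the grip may slacken for a moment while it holds something.
It also fails if it takes over 210 s, if anything falls off the work surface, if the arm or the gripper's body presses on something with over 40 N, if the wrist force passes 120 N, or if a joint passes its speed limit or range.

## Working session

There is one attempt and no reset: what is moved stays moved. The work goes in short steps, Python scripts to look and compute and a tool call to move; the robot and the scene stay as the last step left them, time stands still between calls to the robot, and variables do not carry over. Pictures are saved under pics/ and viewed, at most 14 in all, crops included, and the job is handed in when it is done.

Besides the shell and the picture viewer there is one more tool, called as name(argument=value, ...) on one line, values as JSON. jog_arm: Moves the arm, as the interface text tells. Its arguments: {"type":"object","properties":{"steps":{"type":"array","items":{"type":"array","items":{"type":"array","items":{"type":"number"}}}},"newtons":{"type":"number"}},"required":["steps"]}

```bash
mkdir -p pics; cat > h.py <<'E'
import numpy as np, cv2
from station import arm, vision
from scipy.spatial.transform import Rotation as R
def grab(name,fn=None):
    f=vision.grab_frame(name)
    if fn: cv2.imwrite('pics/'+fn,f['color'][:,:,::-1])
    return f
def ray(f,u,v):
    fl=200/np.tan(np.radians(f['vfov'])/2)
    K=np.array([[fl,0,f['cx']],[0,fl,f['cy']],[0,0,1.]])
    x,y=(u-f['cx'])/fl,(v-f['cy'])/fl
    s=1.
    for _ in range(30): s=1+f['k1']*(x*x+y*y)/s**2
    d=np.array([x/s,y/s,1]); E=f['extrinsics']
    return -E[:3,:3].T@E[:3,3], E[:3,:3].T@d
def onz(f,u,v,z):
    o,d=ray(f,u,v); return o+d*(z-o[2])/d[2]
def proj(f,p):
    c=f['extrinsics'][:3]@np.append(p,1); x,y=c[:2]/c[2]
    fl=200/np.tan(np.radians(f['vfov'])/2); s=1+f['k1']*(x*x+y*y)
    return fl*x*s+f['cx'],fl*y*s+f['cy']
def blobs(f,lo,hi,amin=30):
    h=cv2.cvtColor(f['color'],cv2.COLOR_RGB2HSV)
    m=cv2.inRange(h,np.array(lo),np.array(hi))
    if lo[0]==0: m|=cv2.inRange(h,np.array([172,lo[1],lo[2]]),np.array([180,hi[1],hi[2]]))
    n,l,s,c=cv2.connectedComponentsWithStats(m)
    return [(c[i].round(1),s[i]) for i in range(1,n) if s[i][4]>=amin]
def st():
    s=arm.get_state(); 
    print({k:np.round(s[k],4).tolist() for k in ['t','eef_pos','ee_rot','force','width','gripper_force']}); return s
E
python3 - <<'E'
from h import *
s=st()
for n in ['scene','top','wrist']:
    f=grab(n,n+'0.png'); print(n,f['vfov'],f['cx'],f['cy'],f['k1'],f['extrinsics'].round(3).tolist())
E
```

```text
{'t': 0.0, 'eef_pos': [0.2146, -0.6395, 0.2256], 'ee_rot': [3.1399, -0.0002, -2.8179], 'force': [0.0999, -0.011, -0.3057], 'width': 0.0876, 'gripper_force': 0.0}
scene 50.038309842019636 322.72534663670405 197.78884739085797 0.03527781457746504 [[-0.748, -0.664, 0.003, 0.33], [-0.443, 0.496, -0.747, 0.363], [0.494, -0.56, -0.665, 1.298], [0.0, 0.0, 0.0, 1.0]]
top 47.48303018909252 318.20770264184847 209.12312324943332 -0.02859837268394077 [[-0.348, -0.937, -0.005, 0.098], [-0.737, 0.277, -0.616, 0.496], [0.579, -0.211, -0.787, 1.589], [0.0, 0.0, 0.0, 1.0]]
wrist 64.59220916702888 318.7572360785666 197.61276248434692 -0.039628635905890504 [[-0.318, 0.948, 0.001, 0.675], [0.905, 0.303, 0.298, -0.037], [0.282, 0.095, -0.955, 0.392], [0.0, 0.0, 0.0, 1.0]]
```

View pics/top0.png

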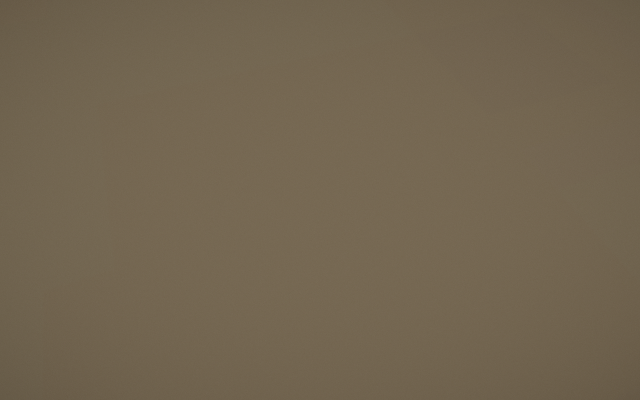

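View pics/scene0.png

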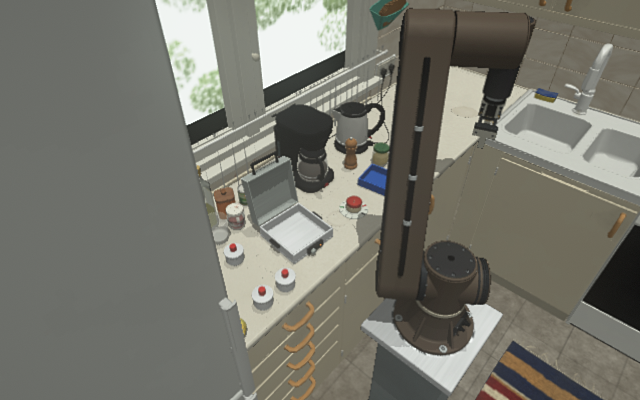

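The top view is blocked (plain brown). The scene view shows three tins with red knobs at (233,247), (285,272) and (262,291). The steamer is near (295,230) with its lid open, the timer at (354,203), and the blue tray at about (375,180), partly behind the arm.

```bash
python3 - <<'E'
from h import *
f=vision.grab_frame('scene')
print(ray(f,320,200))
for c,s in blobs(f,(0,130,80),(8,255,255),15): print('red',c,s[4],onz(f,*c,.061).round(3))
for c,s in blobs(f,(100,140,60),(125,255,255),15): print('blue',c,s,onz(f,*c,.03).round(3))
for n,p,z in [('steamer L',(262,233),.046),('front',(298,257),.046),('right',(331,233),.046),('hinge r',(297,205),.046),('timer',(354,203),.05),('lemon',(243,327),.025),('mill',(351,165),.0),('mustard',(381,163),0),('onion?',(235,225),0),('handle',(265,160),.27)]: print(n,onz(f,*p,z).round(3))
E
```

```text
(array([-0.2335576 ,  0.76608583,  1.13327458]), array([ 0.49681705, -0.55312704, -0.6687977 ]))
red [354.  201.3] 114 [ 0.464 -0.2    0.061]
red [232.6 247.1] 34 [0.623 0.247 0.061]
red [284.6 272.5] 30 [0.419 0.207 0.061]
red [261.6 290.1] 37 [0.423 0.3   0.061]
red [503.  389.4] 247 [-0.246  0.1    0.061]
red [484.9 396.3] 71 [-0.221  0.146  0.061]
blue [375.3 178.8] [359 170  27  19 282] [ 0.504 -0.393  0.03 ]
steamer L [0.61  0.13  0.046]
front [0.441 0.125 0.046]
right [ 0.43  -0.03   0.046]
hinge r [ 0.62  -0.055  0.046]
timer [ 0.465 -0.202  0.05 ]
lemon [0.389 0.407 0.025]
mill [ 0.66  -0.431  0.   ]
mustard [ 0.571 -0.529  0.   ]
onion? [0.751 0.142 0.   ]
handle [0.679 0.026 0.27 ]
```

View pics/wrist0.png

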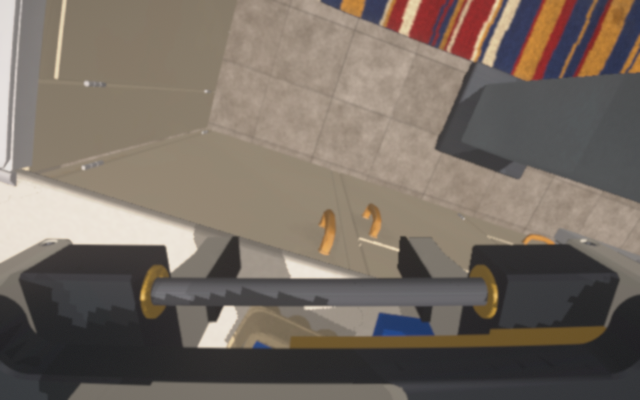

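```bash
cat >> h.py <<'E'
def plan(x,y,z,yaw,grip=0):
    s=arm.get_state(); A=R.from_euler('xyz',s['ee_rot']); B=R.from_euler('xyz',[np.pi,0,yaw])
    d=A.inv().apply(np.array([x,y,z])-s['eef_pos'])/.25; r=(A.inv()*B).as_rotvec()/np.radians(45)
    n=max(np.linalg.norm(d)*5,np.linalg.norm(r)*45/8.59)
    print('move',[grip]+d.round(3).tolist()+r.round(3).tolist(),'rows %.1f'%n)
E
python3 - <<'E'
from h import *
plan(.40,-.40,.42,-2.818)
E
```

```text
move [0, -1.008, 0.674, -0.775, 0.001, -0.0, 0.0] rows 7.2
```

jog_arm(steps=[[[0, -0.3, 0.2, -0.775, 0, 0, 0], [0, -0.3, 0.2, -0.775, 0, 0, 0], [0, -0.3, 0.2, -0.775, 0, 0, 0], [0, -0.3, 0.2, -0.775, 0, 0, 0], [0, -1, 0.67, -0.775, 0, 0, 0], [0, -1, 0.67, -0.775, 0, 0, 0], [0, -1, 0.67, -0.775, 0, 0, 0], [0, -1, 0.67, -0.775, 0, 0, 0]]])

```text
t: 1.0
eef_pos: [0.3888, -0.4132, 0.4195]
ee_rot: [-3.142, 0.0, -2.818]
force: [0.8, -1.1, 0.4]
width: 0.0872
gripper_force: 0.0
```

jog_arm(steps=[[[0, 0, 0, 0, 0, 0, 0.5], [0, 0, 0, 0, 0, 0, 0.5], [0, 0, 0, 0, 0, 0, 0.5]]])

```text
t: 1.3
eef_pos: [0.3886, -0.4142, 0.4194]
ee_rot: [3.141, 0.0, 3.068]
force: [0.2, 0.4, 0.5]
width: 0.0873
gripper_force: 0.0
```

```bash
python3 - <<'E'
from h import *
s=st(); print(s['q'])
f=grab('wrist','wrist1.png')
g=grab('scene','scene1.png')
E
```

```text
{'t': 1.3, 'eef_pos': [0.3886, -0.4142, 0.4194], 'ee_rot': [3.1415, 0.0001, 3.0685], 'force': [0.1607, 0.449, 0.4593], 'width': 0.0873, 'gripper_force': 0.0}
[-4.72855867e-01  1.18304612e-01  1.20952756e-01 -1.37879789e-04
 -1.57341621e+00 -1.17106135e+00]
```

jog_arm(steps=[[[0, 0, 0, 0, 0, 0, -1], [0, 0, 0, 0, 0, 0, -1], [0, 0, 0, 0, 0, 0, -1], [0, 0, 0, 0, 0, 0, -1], [0, 0, 0, 0, 0, 0, -1], [0, 0, 0, 0, 0, 0, -1]]])

```text
t: 2.0
eef_pos: [0.388, -0.4151, 0.4192]
ee_rot: [3.141, -0.0, -2.417]
force: [0.8, -0.7, 0.0]
width: 0.0874
gripper_force: 0.0
```

jog_arm(steps=[[[0, 0, 0, 0, 0, 0, -1], [0, 0, 0, 0, 0, 0, -1], [0, 0, 0, 0, 0, 0, -1], [0, 0, 0, 0, 0, 0, -1], [0, 0, 0, 0, 0, 0, -1], [0, 0, 0, 0, 0, 0, -1]]])

```text
t: 2.6
eef_pos: [0.388, -0.4151, 0.4192]
ee_rot: [3.141, 0.0, -1.631]
force: [0.6, -0.3, 0.2]
width: 0.0877
gripper_force: 0.0
```

jog_arm(steps=[[[0, 0, 0, 0, 0, 0, -1], [0, 0, 0, 0, 0, 0, -1], [0, 0, 0, 0, 0, 0, -1], [0, 0, 0, 0, 0, 0, -1], [0, 0, 0, 0, 0, 0, -1], [0, 0, 0, 0, 0, 0, -1]]])

```text
t: 3.2
eef_pos: [0.388, -0.4151, 0.4192]
ee_rot: [-3.142, 0.0, -0.846]
force: [-0.2, 0.2, -0.8]
width: 0.0879
gripper_force: 0.0
```

jog_arm(steps=[[[0, 0, 0, 0, 0, 0, -1], [0, 0, 0, 0, 0, 0, -1], [0, 0, 0, 0, 0, 0, -1], [0, 0, 0, 0, 0, 0, -1], [0, 0, 0, 0, 0, 0, -1], [0, 0, 0, 0, 0, 0, -1]]])

```text
t: 3.8
eef_pos: [0.388, -0.4151, 0.4192]
ee_rot: [-3.141, 0.0, -0.06]
force: [0.7, 0.1, 0.2]
width: 0.0877
gripper_force: 0.0
```

```bash
python3 - <<'E'
from h import *
s=st(); print(s['q'])
f=grab('wrist','wrist2.png')
a=[cv2.imread('pics/%s.png'%n) for n in ['wrist1','wrist2','scene1']]
a=[cv2.resize(i,(480,300)) if k!=2 else i[60:360,170:650] for k,i in enumerate(a)]
a[2]=cv2.resize(a[2],(480,306))[:300]
cv2.imwrite('pics/c1.png',np.vstack(a[:2]))
E
```

```text
{'t': 3.8, 'eef_pos': [0.388, -0.4151, 0.4192], 'ee_rot': [-3.1414, 0.0002, -0.0604], 'force': [0.7475, 0.066, 0.1852], 'width': 0.0877, 'gripper_force': 0.0}
[-4.74815942e-01  1.18789141e-01  1.21187478e-01 -7.95218815e-05
 -1.57344542e+00  1.98517709e+00]
```

View pics/c1.png

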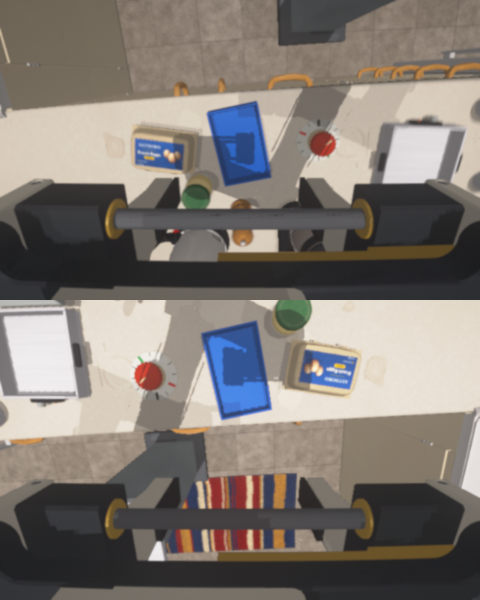

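View pics/scene1.png

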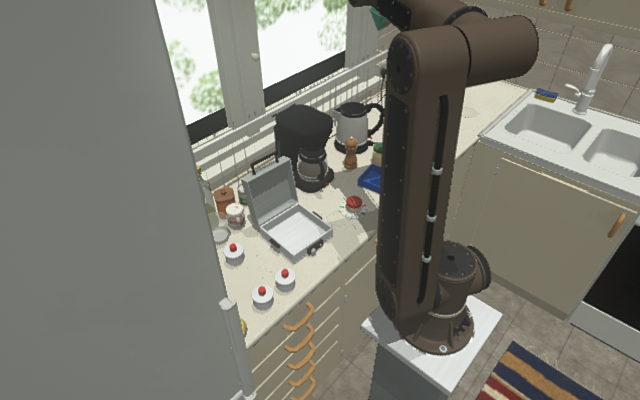

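Right side holds the egg box, tray, timer and mustard jar, with no tins there. Tray is at about (316,92) in the full wrist2 picture, timer at about (198,101).

```bash
cat >> h.py <<'E'
def bigmask(f,lo,hi):
    h=cv2.cvtColor(f['color'],cv2.COLOR_RGB2HSV); m=cv2.inRange(h,np.array(lo),np.array(hi))
    return max(cv2.findContours(m,cv2.RETR_EXTERNAL,cv2.CHAIN_APPROX_NONE)[0],key=cv2.contourArea)
def rect(f,cnt,z):
    P=np.array([onz(f,u,v,z)[:2] for u,v in cnt[:,0]])
    r=cv2.minAreaRect((P*1000).astype(np.float32)); return r,cv2.boxPoints(r).round(0).tolist()
E
python3 - <<'E'
from h import *
f=vision.grab_frame('wrist')
print(rect(f,bigmask(f,(105,150,40),(125,255,255)),.036))
for c,s in blobs(f,(0,150,80),(8,255,255),60):
  if c[1]<160: print('red',c,s,onz(f,*c,.05).round(3))
for c,s in blobs(f,(40,80,40),(90,255,255),8):
  if c[1]<200: print('green',c,s[4],onz(f,*c,.004).round(3))
plan(.40,.30,.42,-.06)
E
```

```text
(((472.101318359375, -418.42266845703125), (184.53903198242188, 115.77053833007812), 8.402467727661133), [[372.0, -375.0], [389.0, -489.0], [572.0, -462.0], [555.0, -348.0]])
red [197.4 100.5] [180  84  35  35 880] [ 0.479 -0.226  0.05 ]
green [371.1   7.6] 29 [ 0.606 -0.515  0.004]
green [394.6   8.3] 426 [ 0.603 -0.553  0.004]
green [187.3  78.9] 16 [ 0.517 -0.198  0.004]
move [0, -0.141, -2.857, -0.003, -0.0, 0.0, -0.008] rows 14.3
```

jog_arm(steps=[[[0, 0, -1, 0, 0, 0, 0], [0, 0, -1, 0, 0, 0, 0], [0, 0, -1, 0, 0, 0, 0], [0, 0, -1, 0, 0, 0, 0], [0, 0, -1, 0, 0, 0, 0], [0, 0, -1, 0, 0, 0, 0]]])

```text
t: 4.5
eef_pos: [0.4057, -0.1609, 0.42]
ee_rot: [-3.14, -0.002, -0.062]
force: [-0.0, -0.2, 0.5]
width: 0.0876
gripper_force: 0.0
```

jog_arm(steps=[[[0, 0, -1, 0, 0, 0, 0], [0, 0, -1, 0, 0, 0, 0], [0, 0, -1, 0, 0, 0, 0], [0, 0, -1, 0, 0, 0, 0], [0, 0, -1, 0, 0, 0, 0], [0, 0, -1, 0, 0, 0, 0]]])

```text
t: 5.1
eef_pos: [0.4227, 0.0882, 0.4185]
ee_rot: [-3.142, 0.001, -0.064]
force: [0.4, -1.2, -0.5]
width: 0.0876
gripper_force: 0.0
```

jog_arm(steps=[[[0, 0, -0.8, 0, 0, 0, 0], [0, 0, -0.8, 0, 0, 0, 0], [0, 0, -0.8, 0, 0, 0, 0], [0, 0, -0.8, 0, 0, 0, 0], [0, 0, -0.8, 0, 0, 0, 0], [0, 0, -0.8, 0, 0, 0, 0]]])

```text
t: 5.7
eef_pos: [0.4366, 0.2839, 0.4183]
ee_rot: [3.14, 0.001, -0.068]
force: [0.7, -0.7, -0.8]
width: 0.0874
gripper_force: 0.0
```

```bash
python3 - <<'E'
from h import *
s=st(); f=grab('wrist','wrist3.png')
for c,s in blobs(f,(0,150,80),(8,255,255),60):
  if c[1]<300: print('red',c,s,onz(f,*c,.072).round(3))
E
```

```text
{'t': 5.7, 'eef_pos': [0.4366, 0.2839, 0.4183], 'ee_rot': [3.1396, 0.0011, -0.0675], 'force': [0.658, -0.6631, -0.8051], 'width': 0.0874, 'gripper_force': 0.0}
red [335.5  23.3] [330  16  12  15 149] [0.62  0.245 0.072]
red [613.9 105.3] [597  89  34  34 821] [ 0.481 -0.193  0.072]
red [365.7 159.9] [360 154  12  13 116] [0.418 0.207 0.072]
red [309.1 161.1] [305 156  10  11  86] [0.422 0.299 0.072]
red [478.1 239.4] [474 235   9  10  74] [0.263 0.012 0.072]
red [362.7 262.3] [359 247   8  31 198] [0.233 0.217 0.072]
red [254.6 262.9] [253 250   4  27  68] [0.245 0.41  0.072]
```

View pics/wrist3.png

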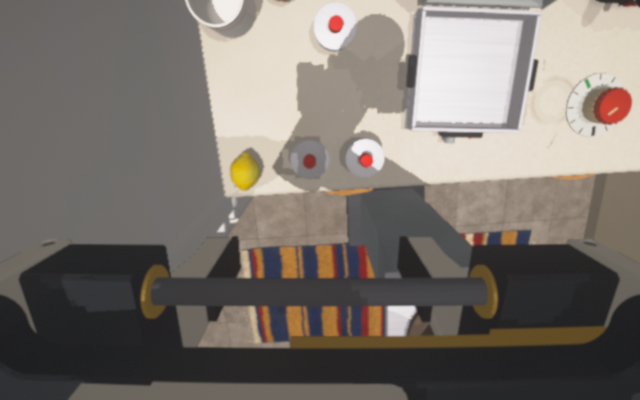

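Three tins have knobs at (335,23), (366,160) and (309,161). The lemon is at (244,171), the mug at (218,8), the steamer's rim corners near (413,8)…(526,133), and the timer at (614,105).

```bash
python3 - <<'E'
from h import *
f=vision.grab_frame('wrist')
for p in [(417,10),(541,10),(526,132),(405,130)]: print(p,onz(f,*p,.046).round(3))
h=cv2.cvtColor(f['color'],cv2.COLOR_RGB2HSV)
m=cv2.inRange(h,(0,0,205),(180,40,255)); m[:, :410]=0; m[:,535:]=0; m[140:]=0
c=max(cv2.findContours(m,cv2.RETR_EXTERNAL,cv2.CHAIN_APPROX_NONE)[0],key=cv2.contourArea)
print(rect(f,c,.006))
for c,s in blobs(f,(0,0,0),(180,255,50),40):
  if c[1]<150: print('black',c,s,onz(f,*c,.03).round(3))
for c,s in blobs(f,(40,80,40),(90,255,255),8):
  if c[1]<200: print('green',c,s[4],onz(f,*c,.004).round(3))
plan(.418,.207,.20,0)
E
```

```text
(417, 10) [0.637 0.119 0.046]
(541, 10) [ 0.628 -0.073  0.046]
(526, 132) [ 0.443 -0.069  0.046]
(405, 130) [0.458 0.137 0.046]
(((537.4091186523438, -3.2216415405273438), (229.96975708007812, 214.77734375), 86.59960174560547), [[423.0, -112.0], [638.0, -124.0], [651.0, 105.0], [437.0, 118.0]])
green [586.9  83.1] 15 [ 0.517 -0.199  0.004]
move [0, -0.054, 0.306, 0.878, 0.0, -0.0, -0.088] rows 4.7
```

jog_arm(steps=[[[0, -0.054, 0.306, 0.88, 0, 0, -0.088], [0, -0.054, 0.306, 0.88, 0, 0, -0.088], [0, -0.054, 0.306, 0.88, 0, 0, -0.088], [0, -0.054, 0.306, 0.88, 0, 0, -0.088], [0, -0.054, 0.306, 0.88, 0, 0, -0.088], [0, -0.054, 0.306, 0.88, 0, 0, -0.088], [0, -0.054, 0.306, 0.88, 0, 0, -0.088]]])

```text
t: 6.5
eef_pos: [0.4185, 0.2075, 0.2009]
ee_rot: [-3.141, -0.002, -0.001]
force: [0.6, 0.2, 1.2]
width: 0.0877
gripper_force: 0.0
```

```bash
cat >> h.py <<'E'
def knobs(f,z=.072,amin=60,vmax=400):
    out=[]
    for c,s in blobs(f,(0,150,70),(8,255,255),amin):
        p=onz(f,*c,z)
        if p[0]>.33: out.append(p); print('knob',c,s[4],p.round(4))
    return out
E
python3 - <<'E'
from h import *
st(); f=grab('wrist','w4.png'); k=knobs(f)
plan(.418,.207,.053,0)
E
```

```text
{'t': 6.5, 'eef_pos': [0.4185, 0.2075, 0.2009], 'ee_rot': [-3.141, -0.0016, -0.0009], 'force': [0.6027, 0.2025, 1.1641], 'width': 0.0877, 'gripper_force': 0.0}
knob [221.4 185.3] 342 [0.4216 0.2982 0.072 ]
knob [318.6 188.3] 373 [0.4185 0.2066 0.072 ]
move [0, -0.006, 0.007, 0.594, -0.003, -0.004, -0.0] rows 3.0
```

View pics/w4.png

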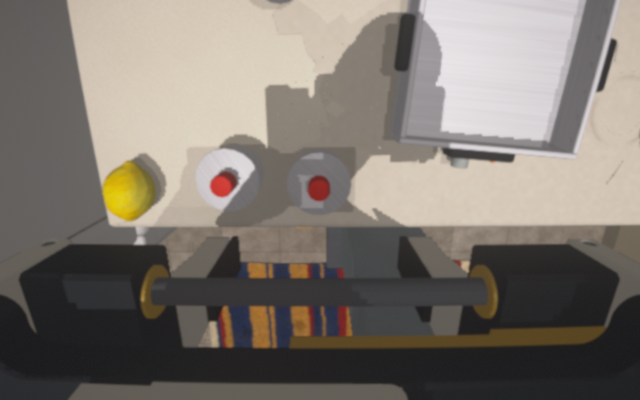

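Knobs are at (221,185) and (319,188), and the target is right under the tool. Descend and grip.

jog_arm(steps=[[[90, -0.002, 0.003, 0.3, 0, 0, 0], [90, -0.002, 0.003, 0.5, 0, 0, 0], [90, -0.002, 0.003, 0.594, 0, 0, 0], [90, -0.002, 0.003, 0.594, 0, 0, 0], [255, -0.002, 0.003, 0.594, 0, 0, 0], [255, -0.002, 0.003, 0.594, 0, 0, 0], [255, -0.002, 0.003, 0.594, 0, 0, 0], [255, -0.002, 0.003, 0.594, 0, 0, 0]]], newtons=30)

```text
t: 7.35
eef_pos: [0.418, 0.2083, 0.0527]
ee_rot: [-3.139, -0.002, 0.0]
force: [0.4, 0.1, -0.9]
width: 0.0647
gripper_force: 30.0
```

jog_arm(steps=[[[255, 0, 0, -0.1, 0, 0, 0], [255, 0, 0, -0.2, 0, 0, 0], [255, 0, 0, -0.4, 0, 0, 0], [255, 0, 0, -0.4, 0, 0, 0], [255, 0, 0, -0.4, 0, 0, 0], [255, 0, 0, -0.4, 0, 0, 0], [255, 0, 0, -0.4, 0, 0, 0]]])

```text
t: 8.05
eef_pos: [0.4165, 0.2066, 0.1499]
ee_rot: [3.14, 0.001, -0.0]
force: [-0.0, -0.4, -1.9]
width: 0.0645
gripper_force: 30.0
```

jog_arm(steps=[[[255, 0, 0, 0, 0, 0, 0]]])

```text
t: 8.15
eef_pos: [0.4167, 0.2068, 0.1499]
ee_rot: [3.14, 0.001, 0.0]
force: [-0.5, -0.3, -1.0]
width: 0.0645
gripper_force: 30.0
```

jog_arm(steps=[[[255, 0, 0, 0, 0, 0, 0]]])

```text
t: 8.25
eef_pos: [0.4169, 0.207, 0.1502]
ee_rot: [3.14, 0.001, 0.0]
force: [-0.2, 0.2, -2.0]
width: 0.0649
gripper_force: 30.0
```

jog_arm(steps=[[[255, 0, 0, 0, 0, 0, 0]]])

```text
t: 8.35
eef_pos: [0.417, 0.2071, 0.1504]
ee_rot: [3.141, 0.001, 0.0]
force: [-0.2, 0.5, -1.7]
width: 0.0648
gripper_force: 30.0
```

```bash
python3 - <<'E'
from h import *
F=[]
for i in range(4): F.append(arm.get_state()['force'][2]); f=vision.grab_frame('wrist')
st(); print(np.round(F,2),np.mean(F)); 
cv2.imwrite('pics/w5.png',f['color'][:,:,::-1])
# steamer corners: print dark rim candidates later
plan(.509,.075,.15,0,255)
plan(.472,-.418,.15,0,255)
E
```

```text
{'t': 8.55, 'eef_pos': [0.4171, 0.2072, 0.1507], 'ee_rot': [3.1414, 0.0002, 0.0002], 'force': [0.7311, 0.4068, -1.5894], 'width': 0.0647, 'gripper_force': 29.9998}
[-1.73 -1.29 -1.26 -1.04] -1.3304757058357701
move [255, 0.368, 0.529, 0.003, 0.0, 0.0, 0.0] rows 3.2
move [255, 0.219, 2.501, 0.003, 0.0, 0.0, 0.0] rows 12.6
```

View pics/w5.png

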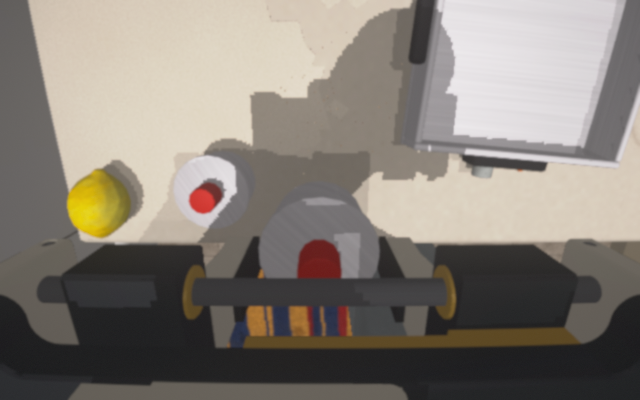

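Tin is held by its rim (width 65 mm), and at about 1.4 N it's empty. Take it to the tray.

jog_arm(steps=[[[255, 0.1, 0.2, 0, 0, 0, 0], [255, 0.1, 0.4, 0, 0, 0, 0], [255, 0.1, 0.6, 0, 0, 0, 0], [255, 0.1, 0.8, 0, 0, 0, 0], [255, 0.1, 1, 0, 0, 0, 0], [255, 0.1, 1, 0, 0, 0, 0]]])

```text
t: 9.15
eef_pos: [0.4411, -0.0469, 0.1507]
ee_rot: [3.141, 0.001, -0.005]
force: [-0.3, 0.1, -0.8]
width: 0.0647
gripper_force: 30.0
```

jog_arm(steps=[[[255, 0.1, 0.2, 0, 0, 0, 0], [255, 0.1, 0.4, 0, 0, 0, 0], [255, 0.1, 0.6, 0, 0, 0, 0], [255, 0.1, 0.8, 0, 0, 0, 0], [255, 0.1, 1, 0, 0, 0, 0], [255, 0.1, 1, 0, 0, 0, 0]]])

```text
t: 9.75
eef_pos: [0.4669, -0.2971, 0.1503]
ee_rot: [3.141, 0.001, -0.004]
force: [-1.1, 1.2, -1.9]
width: 0.0647
gripper_force: 30.0
```

jog_arm(steps=[[[255, 0.1, 0.2, 0, 0, 0, 0], [255, 0.18, 0.4, 0, 0, 0, 0], [255, 0.18, 0.48, 0, 0, 0, 0], [255, 0.18, 0.48, 0, 0, 0, 0], [255, 0.18, 0.48, 0, 0, 0, 0]]])

```text
t: 10.25
eef_pos: [0.512, -0.4127, 0.1498]
ee_rot: [-3.141, 0.001, -0.001]
force: [-0.6, 0.2, -1.4]
width: 0.0649
gripper_force: 30.0
```

```bash
python3 - <<'E'
from h import *
st(); f=grab('wrist','w6.png')
print(rect(f,bigmask(f,(105,150,40),(125,255,255)),.036))
print(f['extrinsics'].round(3).tolist())
plan(.513,-.412,.059,0,255)
E
```

```text
{'t': 10.25, 'eef_pos': [0.512, -0.4127, 0.1498], 'ee_rot': [-3.1407, 0.0014, -0.001], 'force': [-0.5768, 0.2467, -1.4086], 'width': 0.0649, 'gripper_force': 29.9994}
(((514.0401611328125, -416.57672119140625), (107.94231414794922, 108.34855651855469), 8.274389266967773), [[453.0, -371.0], [468.0, -478.0], [575.0, -462.0], [560.0, -355.0]])
[[-0.001, -1.0, -0.0, -0.413], [-0.954, 0.001, 0.298, 0.474], [-0.298, 0.001, -0.954, 0.471], [0.0, 0.0, 0.0, 1.0]]
move [255, 0.004, 0.0, 0.365, -0.001, 0.001, 0.0] rows 1.8
```

View pics/w6.png

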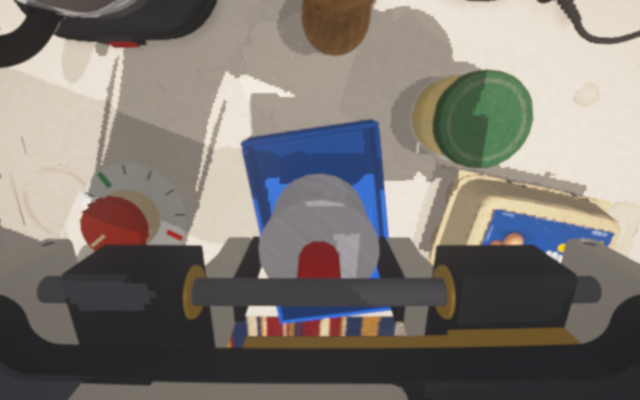

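The tin is centred between the tray's walls; the tray's far edge is at (245,135)–(378,122). Lower and release.

jog_arm(steps=[[[255, 0.008, 0, 0.15, 0, 0, 0], [255, 0.008, 0, 0.25, 0, 0, 0], [255, 0.008, 0, 0.33, 0, 0, 0], [255, 0.008, 0, 0.355, 0, 0, 0], [255, 0.008, 0, 0.368, 0, 0, 0], [255, 0.008, 0, 0.368, 0, 0, 0]]])

```text
t: 10.9
eef_pos: [0.5148, -0.4124, 0.0597]
ee_rot: [3.141, -0.001, 0.001]
force: [0.4, -0.8, -1.8]
width: 0.0645
gripper_force: 30.0
```

jog_arm(steps=[[[0, 0, 0, 0, 0, 0, 0], [0, 0, 0, 0, 0, 0, 0], [0, 0, 0, 0, 0, 0, 0], [0, 0, 0, -0.2, 0, 0, 0], [0, 0, 0, -0.4, 0, 0, 0], [0, 0, 0, -0.5, 0, 0, 0], [0, 0, 0, -0.5, 0, 0, 0]]])

```text
t: 11.6
eef_pos: [0.5164, -0.4143, 0.1898]
ee_rot: [3.137, -0.008, 0.001]
force: [0.3, -0.9, 0.1]
width: 0.0877
gripper_force: 0.0
```

```bash
python3 - <<'E'
from h import *
st(); f=grab('wrist','w7.png'); knobs(f,.077)
g=grab('scene'); 
for c,s in blobs(g,(0,130,80),(8,255,255),15): print('red',c,s[4],onz(g,*c,.061).round(3))
plan(.435,.28,.22,0)
E
```

```text
{'t': 11.6, 'eef_pos': [0.5164, -0.4143, 0.1898], 'ee_rot': [3.137, -0.008, 0.0006], 'force': [0.317, -0.8541, 0.0933], 'width': 0.0877, 'gripper_force': 0.0}
knob [316.5 187.8] 390 [ 0.5221 -0.414   0.077 ]
knob [136.2 218.2] 2238 [ 0.4933 -0.2469  0.077 ]
knob [273.9 326.7] 560 [ 0.3739 -0.3697  0.077 ]
knob [309.6 320.7] 395 [ 0.3813 -0.4066  0.077 ]
knob [333.3 321.2] 247 [ 0.3805 -0.4309  0.077 ]
red [354.4 201.5] 105 [ 0.462 -0.2    0.061]
red [232.6 247.1] 34 [0.623 0.247 0.061]
red [261.6 290.1] 37 [0.423 0.3   0.061]
red [503.  389.4] 247 [-0.246  0.1    0.061]
red [484.7 396.3] 73 [-0.22   0.147  0.061]
move [0, -0.318, -2.771, -0.142, 0.001, -0.003, -0.0] rows 14.0
```

jog_arm(steps=[[[120, -0.1, -1, -0.14, 0, 0, 0], [120, -0.1, -1, -0.14, 0, 0, 0], [120, -0.1, -1, -0.14, 0, 0, 0], [120, -0.1, -1, -0.14, 0, 0, 0], [120, -0.1, -1, -0.14, 0, 0, 0], [120, -0.1, -1, -0.14, 0, 0, 0]]])

```text
t: 12.3
eef_pos: [0.4885, -0.1587, 0.219]
ee_rot: [-3.141, -0.0, 0.004]
force: [1.0, 0.0, -0.2]
width: 0.0481
gripper_force: 0.0
```

jog_arm(steps=[[[120, -0.2, -1, 0, 0, 0, 0], [120, -0.2, -1, 0, 0, 0, 0], [120, -0.2, -1, 0, 0, 0, 0], [120, -0.2, -1, 0, 0, 0, 0], [120, -0.2, -1, 0, 0, 0, 0], [120, -0.2, -1, 0, 0, 0, 0]]])

```text
t: 12.9
eef_pos: [0.4381, 0.091, 0.2181]
ee_rot: [3.142, 0.001, 0.005]
force: [-0.0, -0.5, 0.1]
width: 0.0462
gripper_force: 0.0
```

jog_arm(steps=[[[120, -0.08, -0.82, 0, 0, 0, 0], [120, -0.08, -0.82, 0, 0, 0, 0], [120, -0.08, -0.82, 0, 0, 0, 0], [120, -0.08, -0.82, 0, 0, 0, 0], [120, -0.08, -0.82, 0, 0, 0, 0], [120, -0.08, -0.82, 0, 0, 0, 0]]])

```text
t: 13.5
eef_pos: [0.4187, 0.2927, 0.2173]
ee_rot: [3.139, 0.002, 0.002]
force: [-0.5, -0.1, -0.4]
width: 0.0465
gripper_force: 0.0
```

```bash
python3 - <<'E'
from h import *
st(); f=grab('wrist','w8.png'); k=min(knobs(f),key=lambda p:np.hypot(p[0]-.42,p[1]-.3))
plan(k[0],k[1],.053,0,120)
E
```

```text
{'t': 13.5, 'eef_pos': [0.4187, 0.2927, 0.2173], 'ee_rot': [3.1392, 0.0018, 0.0019], 'force': [-0.5443, -0.0543, -0.3888], 'width': 0.0465, 'gripper_force': 0.0}
knob [311.1 179.7] 322 [0.4224 0.2987 0.072 ]
move [120, 0.016, -0.03, 0.658, 0.003, 0.002, 0.001] rows 3.3
```

jog_arm(steps=[[[120, 0.015, -0.025, 0.2, 0, 0, 0], [120, 0.015, -0.025, 0.4, 0, 0, 0], [120, 0.015, -0.025, 0.6, 0, 0, 0], [120, 0.015, -0.025, 0.656, 0, 0, 0], [120, 0.015, -0.025, 0.656, 0, 0, 0], [255, 0.015, -0.025, 0.656, 0, 0, 0], [255, 0.015, -0.025, 0.656, 0, 0, 0], [255, 0.015, -0.025, 0.656, 0, 0, 0]]])

```text
t: 14.35
eef_pos: [0.4232, 0.2981, 0.0554]
ee_rot: [-3.141, -0.001, -0.001]
force: [-0.2, -0.5, 0.1]
width: 0.0282
gripper_force: 0.0
```

jog_arm(steps=[[[255, 0, 0, 0, 0, 0, 0], [255, 0, 0, -0.1, 0, 0, 0], [255, 0, 0, -0.2, 0, 0, 0], [255, 0, 0, -0.4, 0, 0, 0], [255, 0, 0, -0.4, 0, 0, 0], [255, 0, 0, -0.4, 0, 0, 0], [255, 0, 0, -0.4, 0, 0, 0], [255, 0, 0, -0.4, 0, 0, 0]]])

```text
t: 15.15
eef_pos: [0.4219, 0.2975, 0.1531]
ee_rot: [3.139, 0.002, -0.0]
force: [-0.2, -0.2, -5.8]
width: 0.0214
gripper_force: 30.0
```

```bash
python3 - <<'E'
from h import *
F=[]
for i in range(4): f=vision.grab_frame('wrist'); F.append(arm.get_state()['force'][2])
st(); print(np.round(F,2),np.mean(F)); knobs(f,.17)
E
```

```text
{'t': 15.35, 'eef_pos': [0.4226, 0.2982, 0.154], 'ee_rot': [3.1402, 0.001, 0.0002], 'force': [-0.9671, 0.6928, -5.4505], 'width': 0.0208, 'gripper_force': 29.978}
[-5.07 -5.07 -4.41 -5.45] -4.999759414255945
knob [318.7 259.3] 1425 [0.4258 0.297  0.17  ]
knob [499.1 271.8] 63 [0.4179 0.2037 0.17  ]
knob [329.4 319.4] 89 [0.3895 0.2912 0.17  ]
```

Filled: about 5 N. Carry it over the steamer and take a look there.

jog_arm(steps=[[[255, 0, 0.1, -0.04, 0, 0, 0], [255, 0.1, 0.3, -0.04, 0, 0, 0], [255, 0.2, 0.5, -0.04, 0, 0, 0], [255, 0.28, 0.7, -0.04, 0, 0, 0], [255, 0.3, 0.85, -0.04, 0, 0, 0], [255, 0.3, 0.88, -0.04, 0, 0, 0], [255, 0.3, 0.88, -0.04, 0, 0, 0], [255, 0.3, 0.88, -0.04, 0, 0, 0]]])

```text
t: 16.15
eef_pos: [0.4979, 0.0786, 0.1646]
ee_rot: [-3.142, 0.0, -0.001]
force: [-0.2, 0.6, -4.7]
width: 0.0211
gripper_force: 30.0
```

```bash
python3 - <<'E'
from h import *
st(); f=grab('wrist','w9.png')
E
```

```text
{'t': 16.15, 'eef_pos': [0.4979, 0.0786, 0.1646], 'ee_rot': [-3.1415, 0.0002, -0.0006], 'force': [-0.194, 0.5696, -4.713], 'width': 0.0211, 'gripper_force': 29.971}
```

View pics/w9.png

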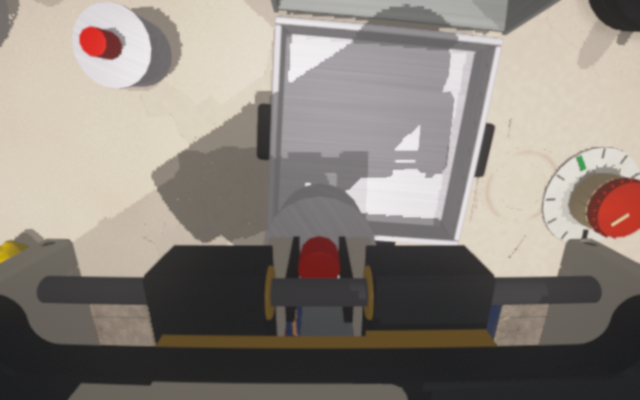

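Steamer rim outer corners: (275,19) back left, (502,42) back right, (462,242) front right.

```bash
python3 - <<'E'
from h import *
f=vision.grab_frame('wrist')
P=[onz(f,*p,.046)[:2] for p in [(275,19),(502,42),(462,242)]]
print(np.round(P,4)); a=P[1]-P[0]; b=P[2]-P[1]; print(np.linalg.norm(a),np.linalg.norm(b),np.arctan2(-b[1],-b[0]),np.arctan2(a[0],-a[1]))
c=(P[0]+P[2])/2; print(c)
yaw=(np.arctan2(-b[1],-b[0])+np.arctan2(a[0],-a[1]))/2; X=np.array([np.cos(yaw),np.sin(yaw)]);Y=np.array([-X[1],X[0]])
for i in (-.042,.042):
  for j in (-.042,.042): print(i,j,(c+i*X+j*Y).round(4))
k=c-.042*X+.042*Y
plan(k[0],k[1],.085,0,255)
E
```

```text
[[ 0.6394  0.1125]
 [ 0.6241 -0.071 ]
 [ 0.4466 -0.0608]]
0.18412378562651552 0.17776574756774285 -0.05739352731619139 -0.08300002997128846
[0.54298446 0.0258879 ]
-0.042 -0.042 [ 0.4981 -0.0131]
-0.042 0.042 [0.504  0.0707]
0.042 -0.042 [ 0.5819 -0.019 ]
0.042 0.042 [0.5878 0.0648]
move [255, 0.025, 0.035, 0.319, -0.0, -0.0, 0.002] rows 1.6
```

jog_arm(steps=[[[255, 0.025, 0.03, 0.1, 0, 0, 0], [255, 0.025, 0.03, 0.2, 0, 0, 0], [255, 0.025, 0.03, 0.3, 0, 0, 0], [255, 0.025, 0.03, 0.37, 0, 0, 0], [255, 0.025, 0.03, 0.4, 0, 0, 0], [255, 0.025, 0.03, 0.42, 0, 0, 0], [255, 0.025, 0.03, 0.42, 0, 0, 0]]])

```text
t: 16.95
eef_pos: [0.5042, 0.0714, 0.0615]
ee_rot: [3.141, -0.0, 0.002]
force: [-6.0, -3.0, 7.5]
width: 0.0212
gripper_force: 30.0
```

jog_arm(steps=[[[100, 0, 0, 0, 0, 0, 0], [100, 0, 0, 0, 0, 0, 0], [100, 0, 0, 0, 0, 0, 0], [100, 0, 0, -0.2, 0, 0, 0], [100, 0, 0, -0.4, 0, 0, 0], [100, 0, 0, -0.6, 0, 0, 0], [100, 0, 0, -0.7, 0, 0, 0], [100, 0, 0, -0.7, 0, 0, 0]]])

```text
t: 17.75
eef_pos: [0.5066, 0.0721, 0.2399]
ee_rot: [-3.138, -0.008, 0.001]
force: [0.5, 0.4, -1.3]
width: 0.0528
gripper_force: 0.0
```

```bash
python3 - <<'E'
from h import *
st(); f=grab('wrist','w10.png'); knobs(f,.078)
plan(.60,.24,.235,0,120)
E
```

```text
{'t': 17.75, 'eef_pos': [0.5066, 0.0721, 0.2399], 'ee_rot': [-3.1382, -0.0084, 0.001], 'force': [0.5217, 0.353, -1.2642], 'width': 0.0528, 'gripper_force': 0.0}
knob [143.3  65.9] 351 [0.6202 0.2399 0.078 ]
knob [561.  196.9] 1593 [ 0.4895 -0.1909  0.078 ]
knob [320.3 187.3] 271 [0.4997 0.0698 0.078 ]
knob [282.9 320.5] 76 [0.333  0.1147 0.078 ]
move [120, 0.379, -0.673, 0.012, -0.003, -0.006, 0.001] rows 3.9
```

jog_arm(steps=[[[120, 0.06, -0.2, 0, 0, 0, 0], [120, 0.15, -0.4, 0, 0, 0, 0], [120, 0.3, -0.6, 0, 0, 0, 0], [120, 0.44, -0.67, 0.08, 0, 0, 0], [120, 0.44, -0.67, 0.08, 0, 0, 0], [120, 0.44, -0.67, 0.08, 0, 0, 0], [120, 0.44, -0.67, 0.08, 0, 0, 0]]])

```text
t: 18.5
eef_pos: [0.6134, 0.2379, 0.2136]
ee_rot: [3.14, 0.002, 0.0]
force: [0.0, -0.2, 0.6]
width: 0.0463
gripper_force: 0.0
```

```bash
python3 - <<'E'
from h import *
st(); f=grab('wrist','w11.png'); k=min(knobs(f),key=lambda p:np.hypot(p[0]-.62,p[1]-.243))
plan(k[0],k[1],.053,0,120)
E
```

```text
{'t': 18.5, 'eef_pos': [0.6134, 0.2379, 0.2136], 'ee_rot': [3.1402, 0.0019, 0.0], 'force': [0.0046, -0.2489, 0.5968], 'width': 0.0463, 'gripper_force': 0.0}
knob [309.9 174.5] 325 [0.6233 0.2452 0.072 ]
move [120, 0.04, -0.03, 0.646, 0.001, 0.001, -0.0] rows 3.2
```

View pics/w11.png

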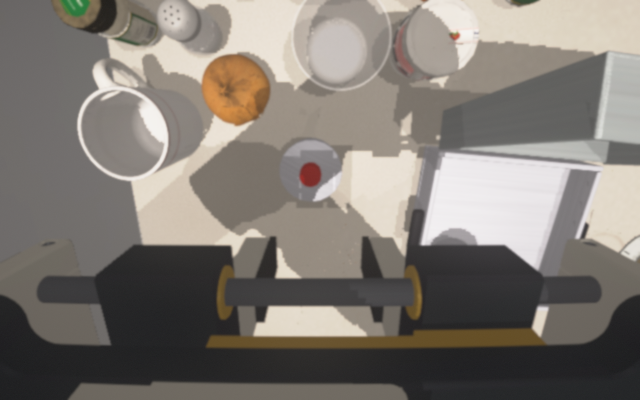

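The tin is at (310,174), the onion at (236,88), the mug at (128,130), and the lid is to the right. There's enough clearance to descend.

jog_arm(steps=[[[120, 0.038, -0.028, 0.2, 0, 0, 0], [120, 0.038, -0.028, 0.4, 0, 0, 0], [120, 0.038, -0.028, 0.58, 0, 0, 0], [120, 0.038, -0.028, 0.644, 0, 0, 0], [120, 0.038, -0.028, 0.644, 0, 0, 0], [255, 0.038, -0.028, 0.644, 0, 0, 0], [255, 0.038, -0.028, 0.644, 0, 0, 0], [255, 0.038, -0.028, 0.644, 0, 0, 0]]])

```text
t: 19.35
eef_pos: [0.6233, 0.2443, 0.0547]
ee_rot: [-3.141, -0.0, -0.001]
force: [0.2, -0.2, 0.0]
width: 0.028
gripper_force: 0.0
```

jog_arm(steps=[[[255, 0, 0, 0, 0, 0, 0], [255, 0, 0, -0.1, 0, 0, 0], [255, 0, 0, -0.2, 0, 0, 0], [255, 0, 0, -0.4, 0, 0, 0], [255, 0, 0, -0.4, 0, 0, 0], [255, 0, 0, -0.4, 0, 0, 0], [255, 0, 0, -0.4, 0, 0, 0], [255, 0, 0, -0.4, 0, 0, 0]]])

```text
t: 20.15
eef_pos: [0.6236, 0.2448, 0.1543]
ee_rot: [-3.14, -0.0, -0.002]
force: [0.5, -1.0, -4.1]
width: 0.0209
gripper_force: 29.9
```

```bash
python3 - <<'E'
from h import *
F=[]
for i in range(5): f=vision.grab_frame('wrist'); F.append(arm.get_state()['force'][2])
st(); print(np.round(F,2),np.mean(F)); knobs(f,.17)
plan(.50,-.013,.165,0,255)
plan(.43,-.425,.165,0,255)
E
```

```text
{'t': 20.4, 'eef_pos': [0.6238, 0.2447, 0.1543], 'ee_rot': [-3.141, -0.0004, -0.0012], 'force': [0.5962, -0.6004, -4.2997], 'width': 0.021, 'gripper_force': 29.9115}
[-4.31 -3.8  -4.19 -3.7  -4.3 ] -4.057426482601957
knob [318.8 258.9] 1471 [0.627  0.2435 0.17  ]
knob [502.2 328.3] 602 [0.5831 0.1418 0.17  ]
move [255, -0.494, 1.031, -0.044, -0.001, -0.001, -0.002] rows 5.7
move [255, -0.772, 2.68, -0.045, -0.001, -0.001, -0.002] rows 13.9
```

Also filled (about 4.1 N). It goes to the front-right slot.

jog_arm(steps=[[[255, -0.15, 0, -0.05, 0, 0, 0], [255, -0.3, 0.05, -0.05, 0, 0, 0], [255, -0.45, 0.2, -0.05, 0, 0, 0], [255, -0.495, 0.4, -0.05, 0, 0, 0], [255, -0.495, 0.6, -0.05, 0, 0, 0], [255, -0.495, 0.8, -0.05, 0, 0, 0], [255, -0.495, 0.95, -0.05, 0, 0, 0], [255, -0.495, 1, -0.05, 0, 0, 0]]])

```text
t: 21.2
eef_pos: [0.4985, -0.0059, 0.164]
ee_rot: [3.139, 0.005, 0.002]
force: [0.7, 0.6, -4.6]
width: 0.0213
gripper_force: 30.0
```

jog_arm(steps=[[[255, 0, 0.03, 0, 0, 0, 0], [255, 0, 0.03, 0, 0, 0, 0]]])

```text
t: 21.4
eef_pos: [0.4998, -0.0113, 0.1649]
ee_rot: [3.14, 0.003, 0.002]
force: [-0.6, -0.7, -3.4]
width: 0.0206
gripper_force: 30.0
```

```bash
python3 - <<'E'
from h import *
st(); f=grab('wrist','w12.png'); knobs(f,.078)
plan(.500,-.013,.060,0,255)
E
```

```text
{'t': 21.4, 'eef_pos': [0.4998, -0.0113, 0.1649], 'ee_rot': [3.1403, 0.0028, 0.0018], 'force': [-0.5547, -0.6623, -3.3711], 'width': 0.0206, 'gripper_force': 29.983}
knob [534.7 210.3] 2519 [ 0.4921 -0.1939  0.078 ]
knob [221.1 199.8] 570 [0.5012 0.0672 0.078 ]
knob [318.6 258.1] 1525 [ 0.4483 -0.0125  0.078 ]
move [255, 0.001, 0.008, 0.421, 0.001, 0.003, 0.002] rows 2.1
```

jog_arm(steps=[[[255, 0.001, 0.01, 0.1, 0, 0, 0], [255, 0.001, 0.01, 0.2, 0, 0, 0], [255, 0.001, 0.01, 0.3, 0, 0, 0], [255, 0.001, 0.01, 0.37, 0, 0, 0], [255, 0.001, 0.01, 0.4, 0, 0, 0], [255, 0.001, 0.01, 0.42, 0, 0, 0], [255, 0.001, 0.01, 0.42, 0, 0, 0]]])

```text
t: 22.15
eef_pos: [0.501, -0.0137, 0.0616]
ee_rot: [3.142, -0.001, 0.002]
force: [-0.2, 0.1, -3.8]
width: 0.0207
gripper_force: 30.0
```

jog_arm(steps=[[[100, 0, 0, 0, 0, 0, 0], [100, 0, 0, 0, 0, 0, 0], [100, 0, 0, 0, 0, 0, 0], [100, 0, 0, -0.2, 0, 0, 0], [100, 0, 0, -0.4, 0, 0, 0], [100, -0.1, 0, -0.6, 0, 0, 0], [100, -0.2, 0, -0.8, 0, 0, 0], [100, -0.2, 0, -1, 0, 0, 0]]])

```text
t: 22.95
eef_pos: [0.4485, -0.0151, 0.3028]
ee_rot: [-3.141, -0.001, -0.0]
force: [2.0, 1.1, 0.5]
width: 0.0532
gripper_force: 0.0
```

```bash
python3 - <<'E'
from h import *
st(); f=grab('wrist'); knobs(f,.078); g=grab('scene')
for c,s in blobs(g,(0,130,80),(8,255,255),10): print('red',c,s[4],onz(g,*c,.061).round(3))
cv2.imwrite('pics/c2.png',np.vstack([cv2.resize(f['color'],(480,300)),cv2.resize(g['color'][120:320,180:500],(480,300))])[:,:,::-1])
E
```

```text
{'t': 22.95, 'eef_pos': [0.4485, -0.0151, 0.3028], 'ee_rot': [-3.1407, -0.0005, -0.0], 'force': [1.9703, 1.057, 0.5029], 'width': 0.0532, 'gripper_force': 0.0}
knob [634.8 111.7] 125 [ 0.5192 -0.4024  0.078 ]
knob [317.3 123.1] 189 [ 0.5018 -0.0144  0.078 ]
knob [247.1 126.5] 195 [0.4981 0.0692 0.078 ]
knob [474.3 139.7] 1357 [ 0.4829 -0.2048  0.078 ]
red [375.4 167.3] 22 [ 0.528 -0.421  0.061]
red [353.9 201.3] 113 [ 0.464 -0.2    0.061]
red [312.1 220.2] 13 [ 0.512 -0.022  0.061]
red [296.1 233.7] 14 [0.509 0.063 0.061]
red [502.8 389.3] 250 [-0.246  0.1    0.061]
red [484.5 396.4] 75 [-0.22   0.147  0.061]
```

View pics/c2.png

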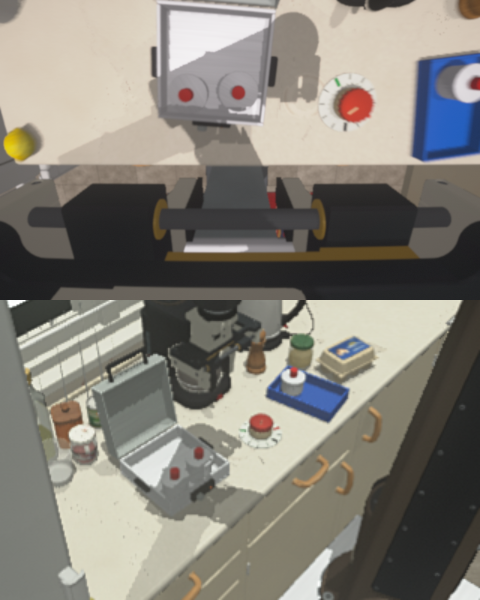

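All three tins stand where they belong: two filled in the steamer, one empty in the tray. Before closing the lid, I'll look from higher up behind it for another tin.

jog_arm(steps=[[[255, 0, -0.2, -0.4, 0, 0, 0], [255, 0, -0.2, -0.4, 0, 0, 0], [255, 0, -0.2, -0.4, 0, 0, 0], [255, 0.3, -0.2, -0.4, 0, 0, 0], [255, 0.6, -0.2, -0.4, 0, 0, 0], [255, 0.68, -0.2, -0.4, 0, 0, 0], [255, 0.68, -0.2, -0.4, 0, 0, 0], [255, 0.68, -0.2, -0.4, 0, 0, 0]]])

```text
t: 23.85
eef_pos: [0.6233, 0.0353, 0.3979]
ee_rot: [3.14, 0.004, -0.001]
force: [-0.4, 0.7, -1.0]
width: 0.0009
gripper_force: 0.0
```

```bash
python3 - <<'E'
from h import *
st(); f=grab('wrist','w13.png'); knobs(f,.078,40)
print(proj(f,(.697,.015,.264)),proj(f,(.693,.065,.264)),proj(f,(.70,-.035,.264)))
E
```

```text
{'t': 23.85, 'eef_pos': [0.6233, 0.0353, 0.3979], 'ee_rot': [3.1403, 0.0036, -0.0011], 'force': [-0.4085, 0.6538, -1.039], 'width': 0.0009, 'gripper_force': 0.0}
knob [583.4 214.5] 159 [ 0.5229 -0.4065  0.078 ]
knob [461.8 230.8] 682 [ 0.4952 -0.2028  0.078 ]
knob [348.  226.3] 109 [ 0.5041 -0.0139  0.078 ]
knob [297.1 228. ] 107 [0.5013 0.0692 0.078 ]
(np.float64(339.9242373992972), np.float64(106.28536916645979)) (np.float64(283.8888511583733), np.float64(111.03613718331424)) (np.float64(396.1415822471604), np.float64(102.9083358603263))
```

View pics/w13.png

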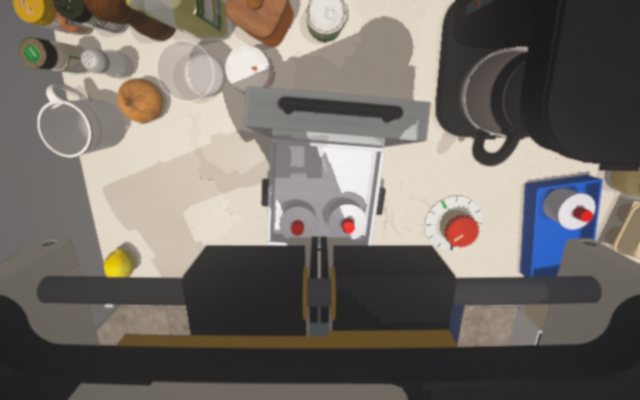

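No tin behind the lid. The handle bar runs from (285,104) to (400,113), just where the geometry puts it. Go behind the bar, then draw it forward along its arc.

jog_arm(steps=[[[255, 0.2, 0.02, 0.1, 0, 0, 0], [255, 0.42, 0.02, 0.3, 0, 0, 0], [255, 0.42, 0.02, 0.3, 0, 0, 0], [255, 0.42, 0.02, 0.4, 0, 0, 0], [255, 0.42, 0.02, 0.5, 0, 0, 0], [255, 0.42, 0.02, 0.59, 0, 0, 0], [255, 0.42, 0.02, 0.59, 0, 0, 0]]])

```text
t: 24.6
eef_pos: [0.7238, 0.0305, 0.2504]
ee_rot: [3.141, 0.005, 0.0]
force: [-0.5, 0.8, -0.7]
width: 0.0004
gripper_force: 0.0
```

```bash
python3 - <<'E'
from h import *
s=st(); p=s['eef_pos']
for th in (1.6,1.45,1.3,1.15,1.0,.9):
  c,q=np.cos(th),np.sin(th); bx=.635-.225*c+.022*q; bz=.046+.225*q+.022*c
  print(th,((np.array([bx+.017,bz-.014])-[p[0],p[2]])/.25*[1,-1]).round(3))
E
```

```text
{'t': 24.6, 'eef_pos': [0.7238, 0.0305, 0.2504], 'ee_rot': [3.1412, 0.0049, 0.0001], 'force': [-0.4592, 0.8275, -0.7447], 'width': 0.0004, 'gripper_force': 0.0}
1.6 [-0.173 -0.024]
1.45 [-0.308 -0.031]
1.3 [-0.443 -0.017]
1.15 [-0.574  0.016]
1.0 [-0.699  0.069]
0.9 [-0.778  0.114]
```

jog_arm(steps=[[[255, -0.08, 0, 0, 0, 0, 0], [255, -0.17, 0, -0.02, 0, 0, 0], [255, -0.24, 0, -0.03, 0, 0, 0], [255, -0.31, 0, -0.03, 0, 0, 0], [255, -0.38, 0, -0.025, 0, 0, 0], [255, -0.44, 0, -0.02, 0, 0, 0], [255, -0.5, 0, 0, 0, 0, 0], [255, -0.57, 0, 0.016, 0, 0, 0]]])

```text
t: 25.4
eef_pos: [0.5835, 0.0307, 0.2516]
ee_rot: [-3.141, -0.004, 0.001]
force: [0.8, 0.3, -0.6]
width: 0.0006
gripper_force: 0.3
```

```bash
python3 - <<'E'
from h import *
st(); grab('scene','s14.png'); i=cv2.imread('pics/s14.png')[120:320,180:500]
cv2.imwrite('pics/s14c.png',cv2.resize(i,(480,300)))
E
```

```text
{'t': 25.4, 'eef_pos': [0.5835, 0.0307, 0.2516], 'ee_rot': [-3.1406, -0.004, 0.0006], 'force': [0.7976, 0.2642, -0.561], 'width': 0.0006, 'gripper_force': 0.3115}
```

View pics/s14c.png

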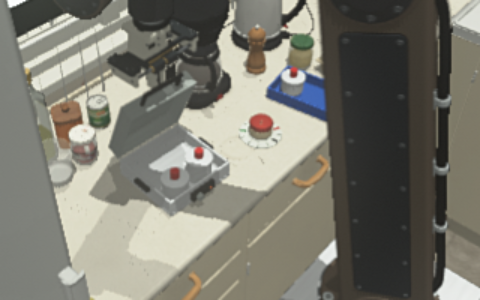

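The lid is tilted forward, with the handle near (160,90) in the crop. Continue and let it sink.

jog_arm(steps=[[[255, -0.06, 0, 0.02, 0, 0, 0], [255, -0.13, 0, 0.05, 0, 0, 0], [255, -0.21, 0, 0.1, 0, 0, 0], [255, -0.28, 0, 0.14, 0, 0, 0], [255, -0.28, 0, 0, 0, 0, 0], [255, -0.28, 0, -0.2, 0, 0, 0], [255, -0.28, 0, -0.4, 0, 0, 0], [255, -0.28, 0, -0.4, 0, 0, 0]]])

```text
t: 26.25
eef_pos: [0.5162, 0.0305, 0.359]
ee_rot: [-3.138, -0.015, 0.001]
force: [-0.1, 0.1, -1.0]
width: 0.0004
gripper_force: 0.0
```

jog_arm(steps=[[[255, -0.1, 0.2, 0, 0, 0, 0], [255, -0.1, 0.4, 0, 0, 0, 0], [255, -0.1, 0.6, 0, 0, 0, 0], [255, -0.1, 0.8, 0, 0, 0, 0], [255, -0.1, 0.95, 0, 0, 0, 0], [0, -0.1, 0.95, 0, 0, 0, 0], [0, -0.1, 0.95, 0, 0, 0, 0], [0, -0.1, 0.95, 0, 0, 0, 0]]])

```text
t: 27.05
eef_pos: [0.4885, -0.2066, 0.3503]
ee_rot: [3.142, -0.002, 0.0]
force: [-0.7, 0.3, -0.0]
width: 0.0188
gripper_force: 0.0
```

jog_arm(steps=[[[0, 0, 0, 0, 0, 0, 0], [0, 0, 0, 0, 0, 0, 0], [0, 0, 0, 0, 0, 0, 0], [0, 0, 0, 0, 0, 0, 0], [0, 0, 0, 0, 0, 0, 0], [0, 0, 0, 0, 0, 0, 0], [0, 0, 0, 0, 0, 0, 0], [0, 0, 0, 0, 0, 0, 0]]])

```text
t: 27.85
eef_pos: [0.4886, -0.207, 0.349]
ee_rot: [-3.142, 0.0, 0.0]
force: [-0.0, -0.5, 0.2]
width: 0.0827
gripper_force: 0.0
```

```bash
python3 - <<'E'
from h import *
st(); f=grab('wrist'); g=grab('scene')
cv2.imwrite('pics/c3.png',np.vstack([f['color'],cv2.resize(g['color'][160:260,240:400],(640,400))])[:,:,::-1][:600])
cv2.imwrite('pics/w15.png',f['color'][:,:,::-1])
E
```

```text
{'t': 27.85, 'eef_pos': [0.4886, -0.207, 0.349], 'ee_rot': [-3.1416, 0.0001, 0.0001], 'force': [-0.0179, -0.5097, 0.2053], 'width': 0.0827, 'gripper_force': 0.0}
```

View pics/c3.png

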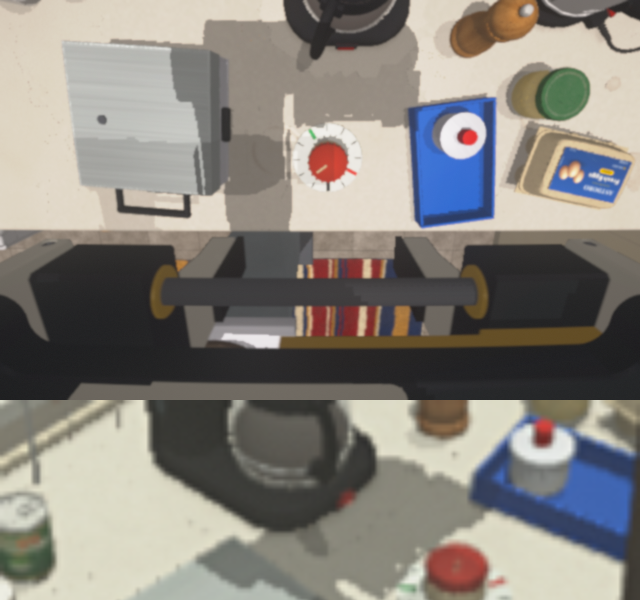

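The lid is shut flat with its handle at the front (115–190, 213). The timer plate is centred near (326,157), with green at (312,133), red at (350,172), zero at (328,186), and the dial's bar pointing down-left (about 8 min).

```bash
python3 - <<'E'
from h import *
f=vision.grab_frame('wrist')
print('bar closed?',onz(f,153,213,.068).round(3),onz(f,153,213,.085).round(3))
print('lid top corners',[onz(f,*p,.088).round(3) for p in [(63,41),(212,52),(197,194),(78,185)]])
print('plate',onz(f,326.5,157,.004).round(3),'0',onz(f,328,186,.004).round(3),'25',onz(f,312,133,.004).round(3),'50',onz(f,350,172,.004).round(3))
for c,s in blobs(f,(0,150,80),(8,255,255),200):
  if c[1]<230: print('red',c,s,onz(f,*c,.047).round(3))
print('coffee',[onz(f,320,52,z).round(3) for z in (.02,.1,.2)],[onz(f,290,20,z).round(3) for z in (.02,.1,.2)])
plan(.487,-.205,.20,.9)
E
```

```text
bar closed? [0.408 0.039 0.068] [0.414 0.03  0.085]
lid top corners [array([0.642, 0.11 , 0.088]), array([ 0.626, -0.077,  0.088]), array([ 0.443, -0.039,  0.088]), array([0.457, 0.13 , 0.088])]
plate [ 0.48  -0.221  0.004] 0 [ 0.432 -0.224  0.004] 25 [ 0.518 -0.198  0.004] 50 [ 0.456 -0.259  0.004]
red [328.  161.5] [ 309  143   38   39 1046] [ 0.481 -0.222  0.047]
coffee [array([ 0.634, -0.21 ,  0.02 ]), array([ 0.623, -0.21 ,  0.1  ]), array([ 0.61 , -0.209,  0.2  ])] [array([ 0.675, -0.168,  0.02 ]), array([ 0.658, -0.175,  0.1  ]), array([ 0.636, -0.183,  0.2  ])]
move [0, -0.006, -0.008, 0.596, -0.0, 0.0, -1.146] rows 6.0
```

jog_arm(steps=[[[0, -0.03, 0.055, 0.3, 0, 0, -1], [0, -0.03, 0.055, 0.5, 0, 0, -1], [0, -0.03, 0.055, 0.5, 0, 0, -1], [0, -0.03, 0.055, 0.5, 0, 0, -1], [0, -0.03, 0.055, 0.5, 0, 0, -1], [0, -0.03, 0.055, 0.5, 0, 0, -1], [0, -0.03, 0.055, 0.5, 0, 0, -1]]])

```text
t: 28.7
eef_pos: [0.4811, -0.2208, 0.224]
ee_rot: [-3.141, 0.0, 0.786]
force: [-0.5, 0.4, 0.4]
width: 0.0874
gripper_force: 0.0
```

```bash
python3 - <<'E'
from h import *
s=st(); print(s['q']); f=grab('wrist','w16.png')
h=cv2.cvtColor(f['color'],cv2.COLOR_RGB2HSV)
for c,s in blobs(f,(0,150,80),(8,255,255),200):
  if c[1]<300: print('red',c,s,onz(f,*c,.047).round(4))
plan(.4805,-.2215,.033,.85)
E
```

```text
{'t': 28.7, 'eef_pos': [0.4811, -0.2208, 0.224], 'ee_rot': [-3.1415, 0.0001, 0.7859], 'force': [-0.4901, 0.4276, 0.4326], 'width': 0.0874, 'gripper_force': 0.0}
[-5.94807914e-02  1.20653664e-01 -3.11027567e-01  4.16743884e-05
 -1.13928618e+00  2.41611725e+00]
red [ 19.5 111.8] [  0  85  39  61 276] [0.3061 0.0541 0.047 ]
red [314.7 159.7] [301 151  27  17 349] [ 0.4906 -0.2056  0.047 ]
red [315.1 190.4] [294 180  44  29 621] [ 0.4667 -0.2301  0.047 ]
red [188.7 248.2] [169 228  44  42 497] [ 0.3112 -0.1746  0.047 ]
move [0, -0.004, 0.0, 0.764, -0.0, 0.0, -0.084] rows 3.8
```

View pics/w16.png

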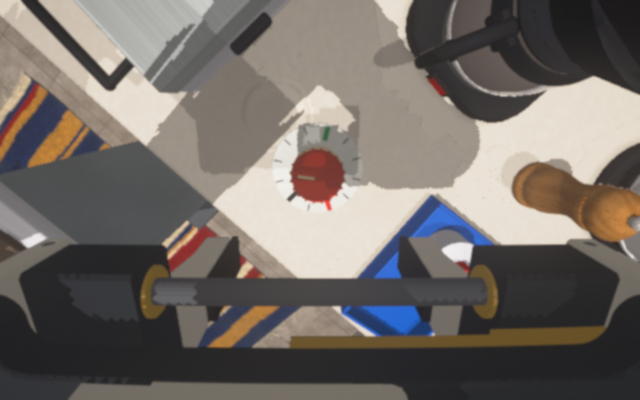

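The dial is at about (317,175) with its bar pointing left to (300,178). Zero mark is at (291,198), green at (326,132), red at (329,205). The reading is about 6–7 min. Descend and grip.

jog_arm(steps=[[[0, -0.003, 0, 0.2, 0, 0, 0], [0, -0.003, 0, 0.4, 0, 0, 0], [0, -0.003, 0, 0.6, 0, 0, 0], [0, -0.003, 0, 0.7, 0, 0, 0], [0, -0.003, 0, 0.764, 0, 0, 0], [0, -0.003, 0, 0.764, 0, 0, 0]]])

```text
t: 29.35
eef_pos: [0.479, -0.2211, 0.0308]
ee_rot: [-3.138, 0.003, 0.784]
force: [-1.2, 0.5, -0.2]
width: 0.0874
gripper_force: 0.0
```

jog_arm(steps=[[[255, 0, 0, 0, 0, 0, 0], [255, 0, 0, 0, 0, 0, 0], [255, 0, 0, 0, 0, 0, 0], [255, 0, 0, 0, 0, 0, 0], [255, 0, 0, 0, 0, 0, 0], [255, 0, 0, 0, 0, 0, 0]]], newtons=20)

```text
t: 29.95
eef_pos: [0.479, -0.2203, 0.0337]
ee_rot: [-3.139, 0.0, 0.785]
force: [-5.0, 7.7, 7.8]
width: 0.0613
gripper_force: 20.0
```

jog_arm(steps=[[[255, 0, 0, 0, 0, 0, 0.2], [255, 0, 0, 0, 0, 0, 0.4], [255, 0, 0, 0, 0, 0, 0.6], [255, 0, 0, 0, 0, 0, 0.8], [255, 0, 0, 0, 0, 0, 1], [255, 0, 0, 0, 0, 0, 1], [255, 0, 0, 0, 0, 0, 1]]])

```text
t: 30.65
eef_pos: [0.4792, -0.2204, 0.0337]
ee_rot: [-3.14, 0.002, -0.002]
force: [-5.5, 6.2, 7.4]
width: 0.0611
gripper_force: 20.0
```

```bash
python3 - <<'E'
from h import *
s=st(); print(np.round(s['moment'],2)); f=grab('wrist','w17.png'); g=grab('scene','s17.png')
i=g['color'][170:230,310:400]
cv2.imwrite('pics/c4.png',np.vstack([f['color'][:,:,::-1][100:300],cv2.resize(i,(540,360),interpolation=cv2.INTER_CUBIC)[:,:,::-1][:, :540] if 0 else cv2.copyMakeBorder(cv2.resize(i,(540,360))[:,:,::-1],0,0,0,100,0)]))
E
```

```text
{'t': 30.65, 'eef_pos': [0.4792, -0.2204, 0.0337], 'ee_rot': [-3.1404, 0.0016, -0.0021], 'force': [-5.5218, 6.2126, 7.4461], 'width': 0.0611, 'gripper_force': 20.0015}
[2.69 1.98 0.05]
```

View pics/c4.png

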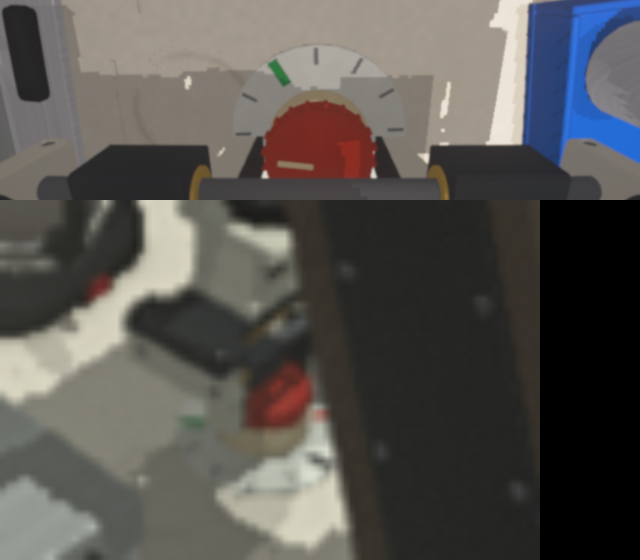

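The bar still points left in the gripper's view ((278,165) to (313,166)), so the dial turns with the gripper. It now reads about 1.6 rad. Keep winding, about 3.85 rad more.

jog_arm(steps=[[[255, 0, 0, 0, 0, 0, 0.2], [255, 0, 0, 0, 0, 0, 0.4], [255, 0, 0, 0, 0, 0, 0.6], [255, 0, 0, 0, 0, 0, 0.8], [255, 0, 0, 0, 0, 0, 1], [255, 0, 0, 0, 0, 0, 1]]])

```text
t: 31.35
eef_pos: [0.4792, -0.2207, 0.0337]
ee_rot: [3.141, 0.002, -0.791]
force: [-5.4, 4.8, 6.0]
width: 0.0611
gripper_force: 20.0
```

jog_arm(steps=[[[255, 0, 0, 0, 0, 0, 0.2], [255, 0, 0, 0, 0, 0, 0.4], [255, 0, 0, 0, 0, 0, 0.6], [255, 0, 0, 0, 0, 0, 0.8], [255, 0, 0, 0, 0, 0, 1], [255, 0, 0, 0, 0, 0, 1]]])

```text
t: 31.95
eef_pos: [0.479, -0.2208, 0.0337]
ee_rot: [3.14, 0.001, -1.577]
force: [-6.3, 4.4, 6.6]
width: 0.0611
gripper_force: 20.0
```

jog_arm(steps=[[[255, 0, 0, 0, 0, 0, 0.2], [255, 0, 0, 0, 0, 0, 0.4], [255, 0, 0, 0, 0, 0, 0.6], [255, 0, 0, 0, 0, 0, 0.8], [255, 0, 0, 0, 0, 0, 1], [255, 0, 0, 0, 0, 0, 1]]])

```text
t: 32.55
eef_pos: [0.4787, -0.2208, 0.0337]
ee_rot: [3.139, -0.001, -2.362]
force: [-6.5, 4.3, 5.7]
width: 0.061
gripper_force: 20.0
```

jog_arm(steps=[[[255, 0, 0, 0, 0, 0, 0.2], [255, 0, 0, 0, 0, 0, 0.4], [255, 0, 0, 0, 0, 0, 0.6], [255, 0, 0, 0, 0, 0, 0.8], [255, 0, 0, 0, 0, 0, 1], [255, 0, 0, 0, 0, 0, 1]]])

```text
t: 33.15
eef_pos: [0.4786, -0.2207, 0.0337]
ee_rot: [3.141, -0.003, 3.136]
force: [-6.9, 5.4, 6.8]
width: 0.061
gripper_force: 20.0
```

jog_arm(steps=[[[255, 0, 0, 0, 0, 0, 0.2], [255, 0, 0, 0, 0, 0, 0.4], [255, 0, 0, 0, 0, 0, 0.6], [255, 0, 0, 0, 0, 0, 0.8], [255, 0, 0, 0, 0, 0, 0.9], [255, 0, 0, 0, 0, 0, 0.9], [255, 0, 0, 0, 0, 0, 0.9]]])

```text
t: 33.85
eef_pos: [0.4786, -0.2205, 0.0336]
ee_rot: [-3.141, -0.003, 2.434]
force: [-5.5, 7.1, 8.8]
width: 0.0609
gripper_force: 20.0
```

```bash
python3 - <<'E'
from h import *
s=st(); print(np.round(s['moment'],2),s['q']); f=grab('wrist','w18.png')
h=cv2.cvtColor(f['color'],cv2.COLOR_RGB2HSV)
print('red',[(c,s) for c,s in blobs(f,(0,150,70),(8,255,255),20) if c[1]<300])
print('green',[(c,s) for c,s in blobs(f,(45,100,40),(85,255,255),10) if c[1]<300])
E
```

```text
{'t': 33.85, 'eef_pos': [0.4786, -0.2205, 0.0336], 'ee_rot': [-3.1406, -0.0028, 2.434], 'force': [-5.4526, 7.1244, 8.7885], 'width': 0.0609, 'gripper_force': 20.0011}
[ 2.35  2.53 -0.02] [-5.99256649e-02  3.30445393e-01 -5.45056985e-01 -1.47950543e-03
 -6.98126635e-01 -2.21730232e+00]
red [(array([105.9,  10.1]), array([ 90,   0,  30,  25, 363], dtype=int32)), (array([320.2, 242.4]), array([ 262,  201,  116,   77, 6693], dtype=int32))]
green []
```

View pics/w18.png

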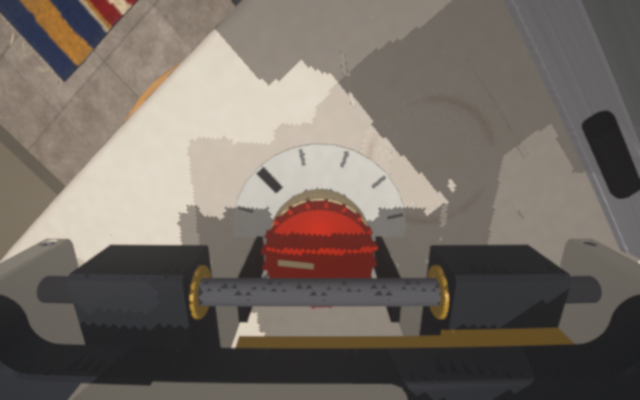

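I've now viewed 18 pictures, more than the 14 allowed, so from here I'll use numbers only. The zero mark is at (270,181) and the bar runs from (278,262) to (314,267). Next I compute the reading from those.

```bash
cat >> h.py <<'E'
def reading(f,box=(255,385,195,277)):
    # light bar: unsaturated light pixels inside the red dial's box, rays cut with the dial's top z=0.05
    x0,x1,y0,y1=box; h=cv2.cvtColor(f['color'],cv2.COLOR_RGB2HSV)
    red=cv2.inRange(h,(0,140,60),(8,255,255))|cv2.inRange(h,(172,140,60),(180,255,255))
    w=np.zeros_like(red); w[y0:y1,x0:x1]=red[y0:y1,x0:x1]
    hull=np.zeros_like(red); cv2.fillConvexPoly(hull,cv2.convexHull(cv2.findNonZero(w)),255)
    hull=cv2.erode(hull,np.ones((7,7)))
    m=cv2.inRange(h,(9,25,110),(30,150,255))&hull
    n,l,s,c=cv2.connectedComponentsWithStats(m); i=1+np.argmax(s[1:,4])
    P=np.array([onz(f,u,v,.05)[:2] for v,u in np.argwhere(l==i)])
    vx,vy,mx,my=cv2.fitLine(P.astype(np.float32),cv2.DIST_L2,0,.01,.01).ravel()
    o=np.array([mx,my])-[.4795,-.221]
    if o@[vx,vy]<0: vx,vy=-vx,-vy
    a=np.arctan2(vy,vx); print('bar',s[i],c[i].round(1),'mid',np.round([mx,my],4),'reading',(np.pi-a)%(2*np.pi),'by mid',(np.pi-np.arctan2(o[1],o[0]))%(2*np.pi))
E
python3 - <<'E'
from h import *
f=vision.grab_frame('wrist'); reading(f)
C=np.array([.4795,-.221]); p=onz(f,270,181,.004)[:2]; d=p-C; print('zero',p,np.arctan2(d[1],d[0]),np.hypot(*d))
a,b=onz(f,278,262,.05)[:2],onz(f,314,267,.05)[:2]; print(a,b,(np.pi-np.arctan2(*(a-b)[::-1]))%(2*np.pi))
E
```

```text
bar [278 260  36   9 220] [295.2 264.1] mid [ 0.469  -0.2298] reading 5.539195 by mid 5.58318930452593
zero [ 0.43328426 -0.22305029] -3.09725829932551 0.04626120068023773
[ 0.46251657 -0.23564039] [ 0.47642901 -0.22369313] 5.573635174555336
```

Reading is about 5.56 rad, past the red mark. Turn back about 2.94 rad.

jog_arm(steps=[[[255, 0, 0, 0, 0, 0, 0], [255, 0, 0, 0, 0, 0, -0.2], [255, 0, 0, 0, 0, 0, -0.4], [255, 0, 0, 0, 0, 0, -0.6], [255, 0, 0, 0, 0, 0, -0.8], [255, 0, 0, 0, 0, 0, -1], [255, 0, 0, 0, 0, 0, -1]]])

```text
t: 34.65
eef_pos: [0.4786, -0.2207, 0.0336]
ee_rot: [3.14, -0.003, -3.058]
force: [-6.7, 5.1, 7.7]
width: 0.0614
gripper_force: 20.0
```

jog_arm(steps=[[[255, 0, 0, 0, 0, 0, -0.2], [255, 0, 0, 0, 0, 0, -0.4], [255, 0, 0, 0, 0, 0, -0.6], [255, 0, 0, 0, 0, 0, -0.8], [255, 0, 0, 0, 0, 0, -1], [255, 0, 0, 0, 0, 0, -1]]])

```text
t: 35.25
eef_pos: [0.4788, -0.2208, 0.0337]
ee_rot: [3.139, -0.001, -2.273]
force: [-7.7, 4.5, 7.0]
width: 0.0611
gripper_force: 20.0
```

jog_arm(steps=[[[255, 0, 0, 0, 0, 0, -0.2], [255, 0, 0, 0, 0, 0, -0.4], [255, 0, 0, 0, 0, 0, -0.6], [255, 0, 0, 0, 0, 0, -0.8], [255, 0, 0, 0, 0, 0, -1], [255, 0, 0, 0, 0, 0, -1]]])

```text
t: 35.85
eef_pos: [0.479, -0.2208, 0.0337]
ee_rot: [3.14, 0.001, -1.487]
force: [-5.8, 3.1, 6.0]
width: 0.0609
gripper_force: 20.0
```

jog_arm(steps=[[[255, 0, 0, 0, 0, 0, -0.2], [255, 0, 0, 0, 0, 0, -0.4], [255, 0, 0, 0, 0, 0, -0.6], [255, 0, 0, 0, 0, 0, -0.74], [255, 0, 0, 0, 0, 0, -0.74], [255, 0, 0, 0, 0, 0, -0.74]]])

```text
t: 36.45
eef_pos: [0.4792, -0.2207, 0.0337]
ee_rot: [3.141, 0.002, -0.911]
force: [-5.0, 4.5, 5.6]
width: 0.0611
gripper_force: 20.0
```

```bash
python3 - <<'E'
from h import *
st(); f=vision.grab_frame('wrist'); reading(f)
C=np.array([.4795,-.221])
for c,s in blobs(f,(40,80,40),(90,255,255),10):
  p=onz(f,*c,.004); d=p[:2]-C
  if np.hypot(*d)<.07: print('green',c,s[4],p.round(4),(np.pi-np.arctan2(d[1],d[0]))%(2*np.pi),np.hypot(*d))
E
```

```text
{'t': 36.45, 'eef_pos': [0.4792, -0.2207, 0.0337], 'ee_rot': [3.1409, 0.0017, -0.9113], 'force': [-4.9772, 4.5259, 5.6026], 'width': 0.0611, 'gripper_force': 20.0005}
bar [278 261  36   9 225] [295.2 265.1] mid [ 0.4883 -0.2152] reading 2.5999515 by mid 2.560871555719438
green [248.1 224.6] 183 [ 0.5167 -0.1973  0.004 ] 2.5743940613652914 0.04404972990685121
```

The bar matches the green mark (2.56–2.60 against 2.574). Release, rise and check everything.

jog_arm(steps=[[[0, 0, 0, 0, 0, 0, 0], [0, 0, 0, 0, 0, 0, 0], [0, 0, 0, 0, 0, 0, 0], [0, 0, 0, 0, 0, 0, 0], [0, 0, 0, -0.3, 0, 0, 0], [0, 0, 0, -0.6, 0, 0, 0], [0, 0, 0, -0.9, 0, 0, 0], [0, 0, 0, -1, 0, 0, 0]]])

```text
t: 37.3
eef_pos: [0.4803, -0.2213, 0.2354]
ee_rot: [-3.141, -0.0, -0.911]
force: [1.6, -0.5, -0.2]
width: 0.0874
gripper_force: 0.0
```

jog_arm(steps=[[[0, 0, 0, 0, 0, 0, -0.4], [0, 0, 0, 0, 0, 0, -0.8], [0, 0, 0, 0, 0, 0, -1], [0, 0, 0, 0, 0, 0, -1], [0, 0, 0, 0, 0, 0, -1], [0, 0, 0, 0, 0, 0, -1], [0, 0, 0, 0, 0, 0, -1]]])

```text
t: 38.0
eef_pos: [0.4806, -0.2213, 0.2331]
ee_rot: [-3.142, -0.0, -0.125]
force: [-0.2, -0.5, 0.0]
width: 0.0875
gripper_force: 0.0
```

```bash
python3 - <<'E'
from h import *
st(); f=vision.grab_frame('wrist')
u,v=proj(f,(.4795,-.221,.05)); print(u,v); reading(f,(int(u)-32,int(u)+32,int(v)-28,int(v)+30))
C=np.array([.4795,-.221])
for c,s in blobs(f,(40,80,40),(90,255,255),8):
  p=onz(f,*c,.004); d=p[:2]-C
  if np.hypot(*d)<.07: print('green',c,p.round(4),(np.pi-np.arctan2(d[1],d[0]))%(2*np.pi))
knobs(f,.077)
g=vision.grab_frame('scene')
for c,s in blobs(g,(0,130,80),(8,255,255),10): print('scene red',c,s[4],onz(g,*c,.061).round(3))
h=cv2.cvtColor(f['color'],cv2.COLOR_RGB2HSV)
m=cv2.inRange(h,(0,0,0),(180,255,60)); m[230:]=0
n,l,s,c=cv2.connectedComponentsWithStats(m)
for i in range(1,n):
  p=onz(f,*c[i],.068)
  if s[i][4]>30 and p[0]<.46 and p[1]>-.1: print('handle?',c[i].round(),s[i],p.round(3))
E
```

```text
{'t': 38.0, 'eef_pos': [0.4806, -0.2213, 0.2331], 'ee_rot': [-3.1416, -0.0, -0.1252], 'force': [-0.1589, -0.5217, 0.0397], 'width': 0.0875, 'gripper_force': 0.0}
317.4636429903517 176.0723920810155
bar [306 163  12  13  55] [311.2 168.9] mid [ 0.4883 -0.2152] reading 2.59313 by mid 2.559383820526826
green [294.6 140. ] [ 0.5168 -0.1976  0.004 ] 2.580831690513707
knob [322.3  21.3] 82 [ 0.6268 -0.2442  0.077 ]
knob [505.1 118.7] 341 [ 0.5204 -0.412   0.077 ]
knob [318.5 174.8] 1818 [ 0.487  -0.2231  0.077 ]
knob [373.8 271.8] 125 [ 0.3682 -0.2709  0.077 ]
knob [336.4 273.8] 72 [ 0.3711 -0.2288  0.077 ]
scene red [375.4 167.4] 23 [ 0.527 -0.42   0.061]
scene red [353.6 201.4] 127 [ 0.464 -0.198  0.061]
scene red [503.4 389.7] 240 [-0.247  0.1    0.061]
scene red [485.3 396.4] 66 [-0.222  0.146  0.061]
```

```bash
python3 -c "
from station import arm
print(arm.job_done())"
```

```text
the job is handed in; nothing more can be done
None
```

The job is handed in, with no verdict shown: by my measurements both filled tins are in the steamer, the one empty tin is in the tray, the lid is shut, and the timer went past 50 (about 5.56 rad) and back to 25 (about 2.6 rad), but I viewed 18 pictures, over the limit of 14.

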